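# Check a slim temperature probe in the sloping tester

### The arm

A 7-joint arm with a two-finger parallel gripper is mounted at the origin on the work surface. World frame = base frame: x ahead of the robot, y to its left, z up, the work surface at z = 0. Lengths are in mm, angles in rad, forces in N, time in s.
With the tool pointing down it reaches from about 425 to 950 mm from the base axis. Payload 4.7 kg.
Tool frame: the origin (TCP) lies midway between the tips of the shut fingers; the grasp point (between the pads) lies 19 mm behind it; z points along the fingers, x is the direction in which the jaws open and shut, and the axes are right-handed (so a half turn about z gives the same grasp; the last joint's range is limited). The gripper opens to 87 mm and grips with 3 to 60 N. Pads are 19 mm wide; open, the fingers measure 117 mm over their backs; the gripper's body (75 mm by 190 mm) begins 51 mm behind the grasp point.
Start: joints at [1.31, 0.469, -0.049, 1.532, 0.024, 1.141, -0.082], TCP at [155.114, -656.954, 222.573] pointing down, gripper open.
Joint ranges: [-2.59, 2.59], [-0.33, 1.99], [-1.39, 1.29], [0.1, 2.45], [-1.04, 4.18], [0.21, 1.99], [-2.66, 2.66]. Speed limits (rad/s): [2.57, 2.57, 3.14, 3.14, 3.14, 3.14, 3.14].

### API

Orientations are given as a unit quaternion [w, x, y, z].
In Python, from station import arm, viewer gives the robot as it stands.
- The arm moves only by the shell command python3 -m crank 'ROWS'. ROWS is JSON, a list of rows, each an object of numbers: "dx", "dy", "dz": the shift along the tool's x, y, z each as a share of 10 cm, from -1 to 1; "rx", "ry", "rz": the turn, a rotation vector about the tool's x, y, z each as a share of pi/4 rad, from -1 to 1; "fingers": the opening, from -1 (shut) to 1 (fully open). A call has 1 to 20 rows; each row is the pose to reach, as a shift and turn from the pose commanded when the call began, along the tool's axes at that moment; what a row does not reach only later rows make up. A row lasts 1/12 s, in which the tool goes at most 41.7 mm and 7.16 degrees, less where a joint would pass 70% of its speed; a pose out of reach is approached as far as the arm can. A call with a number of a shift or a turn outside -1 to 1 is refused whole. A call with a gripper value outside its range is refused whole. The fingers move at their own pace and stop on an object; the grip force is fixed at half the most. Time passes only in rows, so rows that repeat a pose let the fingers close. It gives the time, the measured TCP pose, the force and the opening at its end, in the units of the state.
- arm.read_state(): the state, without advancing time (a new reading comes with each control period).
- viewer.camera(name): name is "side" or "top" or "wrist"; returns the picture (420x560x3 uint8, blue, green, red); there is no depth.
- viewer.get_calibration(name): a dict with "camera_matrix" (3x3 intrinsics, pixels), "T" (4x4, takes a point from camera to world coordinates). Camera axes: x right, y up, looking along -z (the intrinsics and any distortion apply to the point x, -y, -z); pixel columns grow to the right and rows downward; lengths in mm; the calibration is good to about 2 mm. A picture is of the moment at which its call begins: read the wrist's pose just before it. get_calibration takes no time and is no camera call; for the wrist camera it gives the pose at the moment of the call.
- arm.close_job(): hands the job in, once; it reports no verdict.
The state is a dict: "t": time; "joint_positions": joint angles; "joint_velocities": joint speeds; "joint_efforts": joint torques, N m; "eef_pos": TCP position; "eef_rot": TCP orientation; "ft_force": force on the tool from outside, world axes, zero at the start; "wrist_torque": the same for the moment, N m; "gripper_width": opening from 0.0 (shut) to 1.0 (fully open).
Only numpy, scipy, OpenCV 4.12 (cv2) and the standard library are available. Lean on these libraries where they do the work, as an engineer would, in place of code of your own. Each camera call takes 0.05 s, during which the arm holds its last target.

### The job

Take the slim probe with the square handle out of the stand and push it fully home in the narrow well of the sloping tester, so that its collar lies flat on the panel. Then, with the probe seated, twist the tester's spring knob clockwise right to its stop and let go so that it springs back by itself. Leave the thick probe in the stand, and the bar, jar, tape and scraper lying around where they are.

Things in the scene. Friction and masses are not known exactly. Their poses are not given: they have to be found in the camera images.
- slim_probe: The probe to test, 141 mm, 0.1 kg: round steel stem 10 mm thick, 65 mm long, its last 9 mm tapering to 6 mm; steel collar 34 mm across, 6 mm thick; black square handle 24 x 24 x 70 mm. Origin at the stem's tip, z up to the handle (collar underside z = 65 mm, handle 71 to 141), x and y square to the handle's flats. Stands upright in either slot of the stand, stem down, collar on the stand.
- probe_tip (a point): The tip of the slim probe's stem (the origin of slim_probe).
- probe_grip (a point): The middle of the slim probe's square handle, 106 mm above its tip.
- thick_probe: A bystander in the stand's other slot: 121 mm long, stem 16 mm in diameter and 65 mm long, collar 40 mm, round black handle 36 mm in diameter and 50 mm long. Origin at its tip, z up the handle.
- stand: Fixed white plastic stand block, 70 (x) x 170 (y) x 80 mm high, with two upright 20 mm slots at y = +45 and -45 mm, which go 72 mm deep. Origin at the centre of its underside. Either probe may be in either slot.
- tester: Fixed probe tester. Base plate 210 x 300 mm; on it a white block with a sloping panel, 170 mm up the slope, 300 mm wide. Origin on the table under the panel's middle. The panel faces up and to the tester's -x side; its top edge (+x side) is 170 mm above the table, its lower edge 85 mm. It may stand left or right of the stand.
- panel: The tester's sloping panel. Origin in the middle of its surface, 127 mm above the table; z is its outward normal, tilted 30 degrees from vertical towards the tester's -x side; x runs up the slope, y across it.
- narrow_well (a point): Centre of the mouth of the narrow well, in the panel surface, 37 mm up the slope from the middle and 85 mm to +y: a round hole 12.5 mm in diameter and 70 mm deep, square to the panel (axes as the panel's). The slim probe belongs here, its tip 65 mm below this point when the collar lies on the panel.
- wide_well (a point): Centre of the mouth of the wide well, 21 mm in diameter, 70 mm deep, 74 mm down the slope from the narrow one. Not used in this job.
- knob_grip (a point): Grip point of the spring knob, on its axis, 35 mm above the panel, 80 mm to -y of the panel's middle. The knob is a black bar 56 mm long (up and down the slope at rest), 16 mm thick, from 13 to 50 mm above the panel, on a 54 mm disc. It turns about the panel's normal. The point's axes turn with it: x along the bar, z the panel normal.
- knob (a joint): Angle of the spring knob: 0 at rest, grows clockwise as seen looking onto the panel, stop at 1.2 rad. The spring takes about 0.03 N m at rest and 0.14 N m at the stop.
- loose_bar: Bystander: gold wrapped chocolate bar 78 x 160 x 10 mm lying in front of the tester. Origin under its centre.
- jar: Bystander: closed jar 60 mm in diameter, 85 mm high, behind the stand. Origin under its centre.
- tape: Bystander: roll of tape core, 90 mm outside diameter, 48 mm high, in front of the stand. Origin under its centre.
- scraper: Bystander: scraper lying on the right of the table, 280 mm long. Origin under its middle.
Not all that is in view belongs to the job. What is shaped like the slim_probe but red is not meant. Leave any red look-alike of the stand alone.

How it is judged:
By the outcome, as a careful person would: the job done as asked, in the order asked, and still so for the second after the job is handed in, with the robot touching nothing.
It also fails if it takes over 69 s, if anything falls off the work surface, if the arm or the gripper's body presses on something with over 40 N, if the wrist force passes 120 N, or if a joint passes its speed limit or range.

## Working session

There is one attempt and no reset: what is moved stays moved. The work goes in short steps, Python scripts to look and compute and a shell command to move; the robot and the scene stay as the last step left them, time stands still between calls to the robot, and variables do not carry over. Pictures are saved under pics/ and viewed, and the job is handed in when it is done.

```bash
ls; mkdir -p pics; python3 - <<'E'
from station import arm, viewer
import cv2, numpy as np
np.set_printoptions(suppress=True,precision=4)
print(arm.read_state())
for n in ("side","top","wrist"):
    c=viewer.get_calibration(n); print(n,c)
    im=viewer.camera(n); cv2.imwrite(f"pics/{n}0.png",im)
E
```

```text
pics
{'t': 0.0, 'joint_positions': array([ 1.3101,  0.4695, -0.0486,  1.5337,  0.0241,  1.141 , -0.0823]), 'joint_velocities': array([-0.0007,  0.0011,  0.0002, -0.0014,  0.001 ,  0.0011,  0.0003]), 'joint_efforts': array([  0.0005, -50.7989,  -0.081 , -23.6166,  -0.0615,   0.0378,
         0.0002]), 'eef_pos': array([ 154.9271, -656.3481,  221.4745]), 'eef_rot': array([-0.0006,  0.7841, -0.6206, -0.0008]), 'ft_force': array([ 0.6379,  0.7173, -0.0988]), 'wrist_torque': array([ 0.0158,  0.0188, -0.0223]), 'gripper_width': 0.9998537202329076}
side {'camera_matrix': array([[488.5804,   0.    , 271.8526],
       [  0.    , 488.5804, 221.0758],
       [  0.    ,   0.    ,   1.    ]]), 'T': array([[ -0.8093,   0.3951,  -0.4347, -10.1272],
       [ -0.5874,  -0.5508,   0.593 , 574.2531],
       [ -0.0052,   0.7352,   0.6778, 842.2927],
       [  0.    ,   0.    ,   0.    ,   1.    ]])}
top {'camera_matrix': array([[485.5515,   0.    , 272.3582],
       [  0.    , 485.5515, 209.141 ],
       [  0.    ,   0.    ,   1.    ]]), 'T': array([[   0.0296,    0.9942,   -0.1031,  353.4829],
       [  -0.9992,    0.0323,    0.025 ,  -76.6918],
       [   0.0282,    0.1023,    0.9944, 1350.9643],
       [   0.    ,    0.    ,    0.    ,    1.    ]])}
wrist {'camera_matrix': array([[367.824 ,   0.    , 279.0736],
       [  0.    , 367.824 , 210.6642],
       [  0.    ,   0.    ,   1.    ]]), 'T': array([[   0.2306,    0.9336,    0.2742,  229.4311],
       [  -0.9731,    0.2215,    0.0642, -638.5363],
       [  -0.0007,   -0.2816,    0.9595,  383.676 ],
       [   0.    ,    0.    ,    0.    ,    1.    ]])}
```

View pics/side0.png

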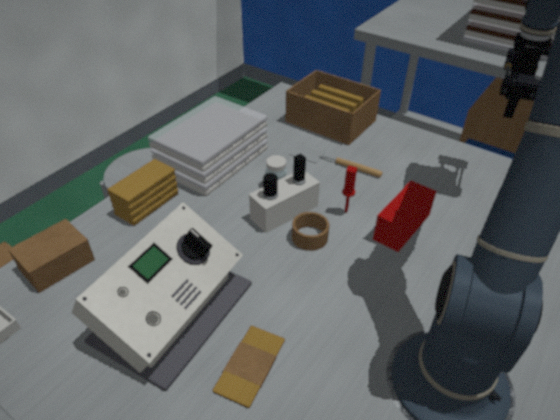

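View pics/top0.png

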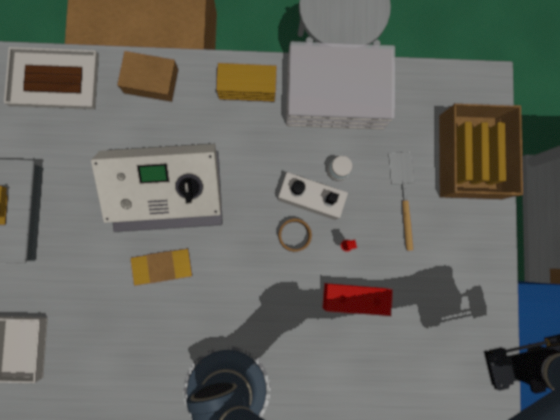

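View pics/wrist0.png

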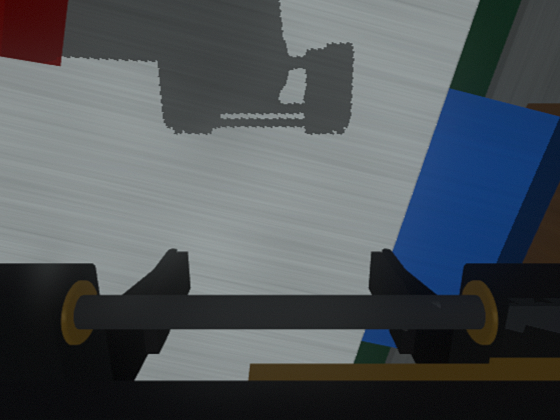

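Top view: the tester is at upper left (panel centre ~(157,186)), with the narrow well at ~(122,177) and the knob at ~(188,187). The stand is at ~(313,195). The slim probe looks like the right-hand one at (331,198), which is (299,168) in the side view. I'll zoom in to confirm.

```bash
cat > h.py <<'E'
import numpy as np, cv2
np.set_printoptions(suppress=True,precision=4)
def load(n,viewer):
    c=viewer.get_calibration(n); return c["camera_matrix"],c["T"]
def ray(K,T,u,v):
    d=np.array([(u-K[0,2])/K[0,0],-(v-K[1,2])/K[1,1],-1.0]); d=T[:3,:3]@d
    return T[:3,3],d/np.linalg.norm(d)
def onz(K,T,u,v,z):
    o,d=ray(K,T,u,v); return o+d*(z-o[2])/d[2]
def proj(K,T,p):
    q=T[:3,:3].T@(np.asarray(p,float)-T[:3,3]); return np.array([K[0,0]*q[0]/-q[2]+K[0,2], K[1,1]*-q[1]/-q[2]+K[1,2]])
def tri(r1,r2):
    (o1,d1),(o2,d2)=r1,r2
    A=np.stack([d1,-d2],1); s=np.linalg.lstsq(A,o2-o1,rcond=None)[0]
    a=o1+s[0]*d1;b=o2+s[1]*d2
    return (a+b)/2,np.linalg.norm(a-b)
E
python3 - <<'E'
import cv2
a=cv2.imread('pics/top0.png'); b=cv2.imread('pics/side0.png')
def z(im,x0,y0,x1,y1,k): return cv2.resize(im[y0:y1,x0:x1],None,fx=k,fy=k,interpolation=cv2.INTER_CUBIC)
cv2.imwrite('pics/z1.png',z(a,270,140,370,220,7))
cv2.imwrite('pics/z2.png',z(a,85,140,235,240,5))
cv2.imwrite('pics/z3.png',z(b,240,140,340,240,6))
cv2.imwrite('pics/z4.png',z(b,65,195,265,385,3))
E
```

```text
(no output)
```

View pics/z1.png

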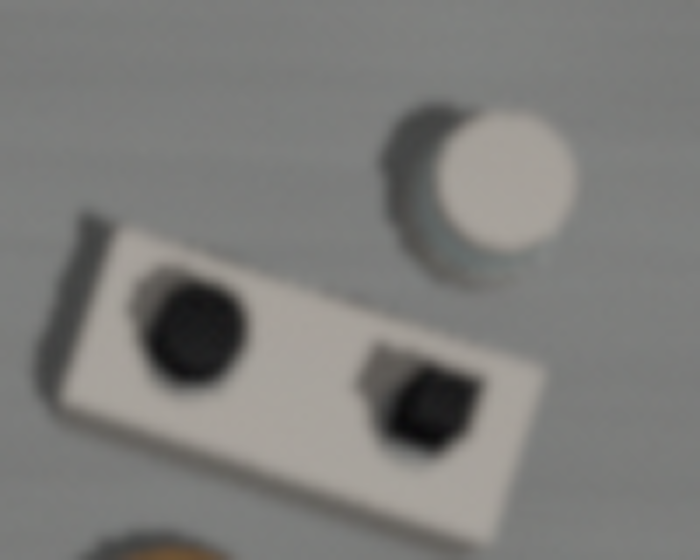

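View pics/z2.png

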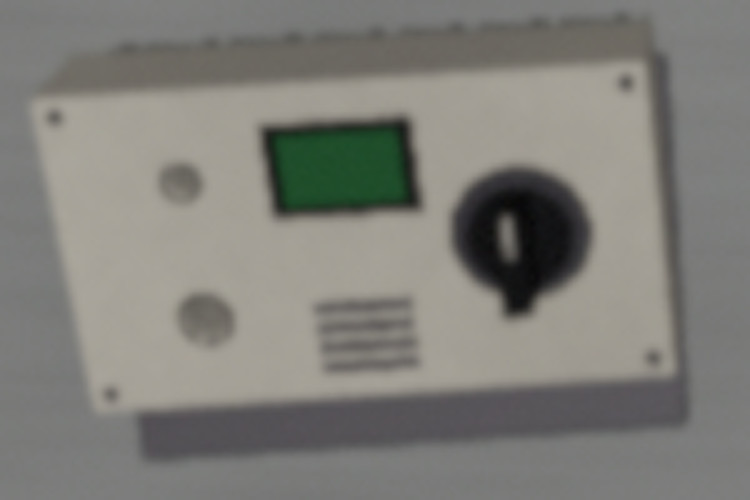

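View pics/z3.png

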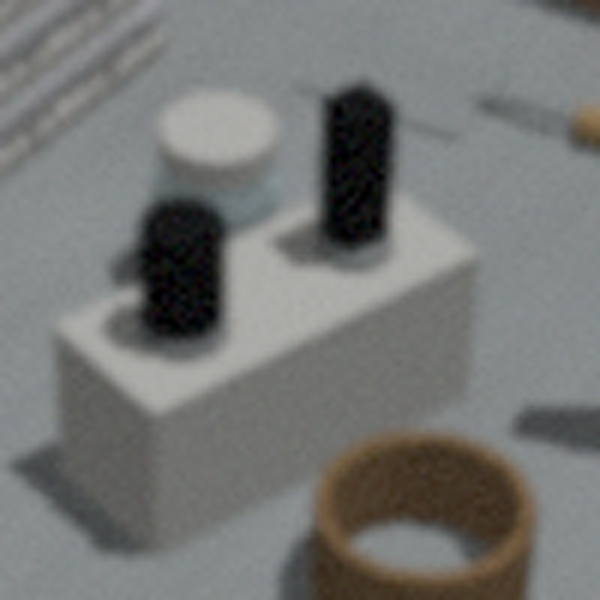

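View pics/z4.png

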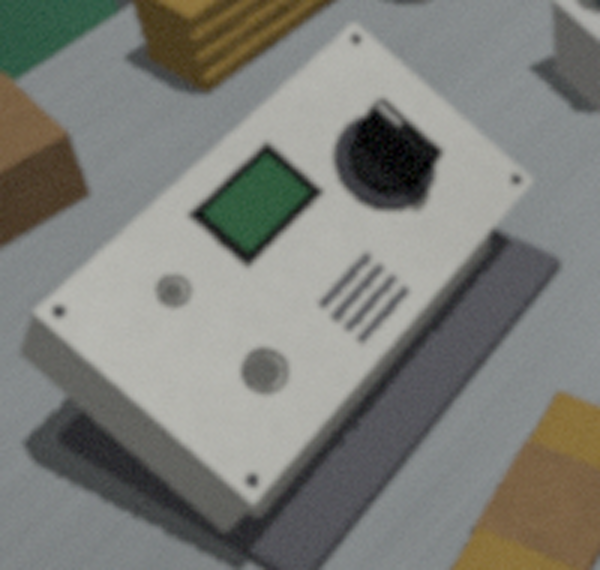

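```bash
cat > m1.py <<'E'
from h import *
from station import viewer
t=load('top',viewer); s=load('side',viewer)
a=cv2.imread('pics/top0.png'); b=cv2.imread('pics/side0.png')
def un(x0,y0,k,p): return np.array([x0+(p[0]+.5)/k-.5, y0+(p[1]+.5)/k-.5])
def cent(im,x,y,r,th,inv=True):
    g=cv2.cvtColor(im,cv2.COLOR_BGR2GRAY).astype(float); x,y=int(round(x)),int(round(y))
    w=g[y-r:y+r+1,x-r:x+r+1]; bg=np.median(np.r_[w[0],w[-1],w[:,0],w[:,-1]]); m=np.clip(bg-w-th,0,None)
    yy,xx=np.mgrid[-r:r+1,-r:r+1]; return np.array([x+(m*xx).sum()/m.sum(), y+(m*yy).sum()/m.sum()])
T2=[(55,118),(625,83),(653,357),(111,395),(181,183),(206,320)]
S4=[(59,311),(356,39),(516,180),(252,480),(174,291),(265,371)]
R=[3,3,3,3,6,8]; P=[]
for p,q,r in zip(T2,S4,R):
    u=un(85,140,5,p); v=un(65,195,3,q)
    u2=cent(a,*u,r,8); v2=cent(b,*v,r,8)
    X,e=tri(ray(*t,*u2),ray(*s,*v2)); P.append(X); print(u2-u,v2-v,X,e)
P=np.array(P); c=P[:4].mean(0); print('centre',c)
xa=(P[0]+P[1]-P[2]-P[3]); ya=P[0]+P[3]-P[1]-P[2]; xa/=np.linalg.norm(xa); ya/=np.linalg.norm(ya)
n=np.cross(xa,ya); print(xa,ya,n,'tilt',np.degrees(np.arccos(n[2])),'yaw',np.arctan2(n[1],n[0])+np.pi, np.arctan2(-ya[0],ya[1]))
for p in P: print(np.array([(p-c)@xa,(p-c)@ya,(p-c)@n]))
# stand
C=[onz(*t,*un(270,140,7,p),80) for p in [(115,228),(548,370),(492,545),(60,400)]]
C=np.array(C); print(C, C.mean(0)); e=C[0]+C[3]-C[1]-C[2]; print('yaw',np.arctan2(-e[0],e[1]),np.linalg.norm(C[0]-C[1]),np.linalg.norm(C[1]-C[2]))
for nm,z1,z3 in (('slim handle top',(446,387),(360,93)),):
    print(nm,tri(ray(*t,*un(270,140,7,z1)),ray(*s,*un(240,140,6,z3))))
E
python3 m1.py
```

```text
[-0.1845 -0.1437] [-0.1753 -0.0216] [577.1356 332.9372 160.8889] 0.8550416052386994
[ 0.2154 -0.1404] [-0.1393 -0.1696] [604.8167  52.9766 160.4722] 0.9542948704542934
[0.0279 0.3488] [-0.0527 -0.3255] [474.2988  40.6084  85.8441] 0.5833446516914302
[0.039  0.6203] [-0.0385  0.0095] [445.6058 320.1126  86.5852] 2.945863908566949
[-0.0006 -0.3328] [-0.5929 -0.0637] [550.7366 274.948  140.4731] 0.9501547669920919
[-0.0573 -0.5574] [-0.5601 -0.2385] [486.7387 268.7187 103.8566] 1.0848015836069616
centre [525.4642 186.6587 123.4476]
[0.8664 0.0833 0.4924] [-0.1003  0.995   0.0021] [-0.4897 -0.0511  0.8704] tilt 29.49941145495726 yaw 0.10406484411891759 0.10042544764777109
[ 75.3867 140.4379  -0.2003]
[  75.8452 -140.8876    0.2003]
[ -75.0091 -140.2619   -0.2003]
[-76.2227 140.7117   0.2003]
[37.6325 85.3456 -2.0745]
[-36.3625  85.4885  -2.2831]
[[ 585.1991 -141.9437   80.    ]
 [ 536.3775 -307.6412   80.    ]
 [ 469.1222 -287.3513   80.    ]
 [ 518.7678 -122.9426   80.    ]] [ 527.3667 -214.9697   80.    ]
yaw -0.2898868316008309 172.74033210659593 70.24923712168079
slim handle top (array([ 517.1122, -258.5483,  153.7847]), np.float64(3.0205987954453337))
```

Both views agree on the tester: centre ≈(525,187), yaw ≈0.10, tilt 29.5°, wells at (37.6, 85.3) in panel axes. Triangulated heights come out ~3.5 mm low, so I'll tighten this with the wrist camera. The slim probe is at about (515,-258). Next I move above it, aiming for tool x near the stand's x axis.

```bash
python3 -m crank '[{"dx":-0.6,"dy":-0.8,"dz":-0.9,"fingers":1},{"dx":-0.6,"dy":-0.8,"dz":-0.9,"fingers":1},{"dx":-0.6,"dy":-0.8,"dz":-0.9,"fingers":1},{"dx":-0.6,"dy":-0.8,"dz":-0.9,"fingers":1}]'
python3 -m crank '[{"dx":-0.6,"dy":-0.9,"dz":0,"fingers":1},{"dx":-0.6,"dy":-0.9,"dz":0,"fingers":1},{"dx":-0.6,"dy":-0.9,"dz":0,"fingers":1},{"dx":-0.6,"dy":-0.9,"dz":0,"fingers":1}]'
python3 -m crank '[{"dx":-0.6,"dy":-0.9,"dz":0,"fingers":1},{"dx":-0.6,"dy":-0.9,"dz":0,"fingers":1},{"dx":-0.6,"dy":-0.9,"dz":0,"fingers":1},{"dx":-0.6,"dy":-0.9,"dz":0,"fingers":1}]'
python3 -c "
from station import arm
print(arm.read_state())"
```

```text
{'t': 0.15, 'joint_positions': array([ 1.31006828,  0.46926986, -0.04860633,  1.53337486,  0.02409932,
        1.1409962 , -0.082337  ]), 'joint_velocities': array([-0.00154429, -0.00255832, -0.00172164, -0.00383749, -0.00047164,
        0.00020883,  0.00057386]), 'joint_efforts': array([ 1.79072117e-04, -5.08427310e+01, -8.10135948e-02, -2.36419308e+01,
       -6.13139221e-02,  3.56664369e-02,  1.10912538e-04]), 'eef_pos': array([ 155.01101482, -656.51154192,  221.75022278]), 'eef_rot': array([-4.38813903e-04,  7.84140919e-01, -6.20582375e-01, -5.85244509e-04]), 'ft_force': array([ 0.00742228, -0.48786885,  0.32109666]), 'wrist_torque': array([-0.05052831,  0.00874545,  0.00222255]), 'gripper_width': 1.001045817552457}invalid input at $[0]: expected keys dx, dy, dz, rx, ry, rz, fingers
invalid input at $[0]: expected keys dx, dy, dz, rx, ry, rz, fingers
invalid input at $[0]: expected keys dx, dy, dz, rx, ry, rz, fingers
```

All the keys are required.

```bash
python3 -m crank '[{"dx":-0.6,"dy":-0.8,"dz":-0.9,"rx":0,"ry":0,"rz":0,"fingers":1},{"dx":-0.6,"dy":-0.8,"dz":-0.9,"rx":0,"ry":0,"rz":0,"fingers":1},{"dx":-0.6,"dy":-0.8,"dz":-0.9,"rx":0,"ry":0,"rz":0,"fingers":1},{"dx":-0.6,"dy":-0.8,"dz":-0.9,"rx":0,"ry":0,"rz":0,"fingers":1}]'
python3 -m crank '[{"dx":-0.6,"dy":-0.9,"dz":0,"rx":0,"ry":0,"rz":0,"fingers":1},{"dx":-0.6,"dy":-0.9,"dz":0,"rx":0,"ry":0,"rz":0,"fingers":1},{"dx":-0.6,"dy":-0.9,"dz":0,"rx":0,"ry":0,"rz":0,"fingers":1},{"dx":-0.6,"dy":-0.9,"dz":0,"rx":0,"ry":0,"rz":0,"fingers":1}]'
python3 -m crank '[{"dx":-0.6,"dy":-0.9,"dz":0,"rx":0,"ry":0,"rz":0,"fingers":1},{"dx":-0.6,"dy":-0.9,"dz":0,"rx":0,"ry":0,"rz":0,"fingers":1},{"dx":-0.6,"dy":-0.9,"dz":0,"rx":0,"ry":0,"rz":0,"fingers":1},{"dx":-0.6,"dy":-0.9,"dz":0,"rx":0,"ry":0,"rz":0,"fingers":1}]'
python3 -c "
from station import arm
print(arm.read_state())"
```

```text
t: 0.48
eef_pos: [225.2, -577.9, 317.8]
eef_rot: [-0.0, 0.786, -0.618, 0.004]
ft_force: [0.9, 0.2, 0.6]
gripper_width: 0.999
t: 0.82
eef_pos: [298.6, -495.8, 312.5]
eef_rot: [-0.002, 0.787, -0.616, 0.0]
ft_force: [-1.0, -0.4, 0.4]
gripper_width: 1.0
t: 1.15
eef_pos: [371.5, -416.9, 312.3]
eef_rot: [-0.002, 0.787, -0.617, 0.0]
ft_force: [1.2, -0.1, -0.3]
gripper_width: 1.003
{'t': 1.15, 'joint_positions': array([ 0.93452114,  0.22045541, -0.19949881,  1.6836742 ,  0.04222212,
        1.24220364, -0.60275159]), 'joint_velocities': array([ 0.04528422,  0.00967153,  0.08112416, -0.01384812,  0.04576764,
        0.00227555,  0.05378179]), 'joint_efforts': array([ 1.04290567e+00, -3.72638118e+01,  2.86194719e-01, -2.43951648e+01,
        7.22277816e-02,  2.29417121e-03, -3.21898274e-01]), 'eef_pos': array([ 371.53092584, -416.8850338 ,  312.32216226]), 'eef_rot': array([-1.69796385e-03,  7.87274316e-01, -6.16600575e-01,  1.18974766e-05]), 'ft_force': array([ 1.15182244, -0.05860872, -0.26397058]), 'wrist_torque': array([ 0.02215105,  0.00727758, -0.00557716]), 'gripper_width': 1.0032033515530743}
```

```bash
python3 -m crank '[{"dx":-0.6,"dy":-0.89,"dz":0.2,"rx":0,"ry":0,"rz":0,"fingers":1},{"dx":-0.6,"dy":-0.89,"dz":0.2,"rx":0,"ry":0,"rz":0,"fingers":1},{"dx":-0.6,"dy":-0.89,"dz":0.2,"rx":0,"ry":0,"rz":0,"fingers":1}]'
python3 -m crank '[{"dx":-0.6,"dy":-0.89,"dz":0.2,"rx":0,"ry":0,"rz":-0.67,"fingers":1},{"dx":-0.6,"dy":-0.89,"dz":0.2,"rx":0,"ry":0,"rz":-0.67,"fingers":1},{"dx":-0.6,"dy":-0.89,"dz":0.2,"rx":0,"ry":0,"rz":-0.67,"fingers":1},{"dx":-0.6,"dy":-0.89,"dz":0.2,"rx":0,"ry":0,"rz":-0.67,"fingers":1},{"dx":-0.6,"dy":-0.89,"dz":0.2,"rx":0,"ry":0,"rz":-0.67,"fingers":1}]'
python3 -m crank '[{"dx":0,"dy":0,"dz":0,"rx":0,"ry":0,"rz":-0.67,"fingers":1},{"dx":0,"dy":0,"dz":0,"rx":0,"ry":0,"rz":-0.67,"fingers":1},{"dx":0,"dy":0,"dz":0,"rx":0,"ry":0,"rz":-0.67,"fingers":1},{"dx":0,"dy":0,"dz":0,"rx":0,"ry":0,"rz":-0.67,"fingers":1},{"dx":0,"dy":0,"dz":0,"rx":0,"ry":0,"rz":-0.67,"fingers":1},{"dx":0,"dy":0,"dz":0,"rx":0,"ry":0,"rz":-0.67,"fingers":1}]'
cat > snap.py <<'E'
import sys,pickle
from station import arm,viewer
from h import *
n,f=sys.argv[1:3]
s=arm.read_state(); c=viewer.get_calibration(n); im=viewer.camera(n)
cv2.imwrite(f'pics/{f}.png',im); pickle.dump((c['camera_matrix'],c['T'],s),open(f'pics/{f}.pkl','wb'))
print(s['t'],s['eef_pos'],s['eef_rot'],'F',s['ft_force'],'M',s['wrist_torque'],'q',s['joint_positions'],'w',s['gripper_width'])
E
python3 snap.py wrist w1
```

```text
t: 1.4
eef_pos: [441.2, -340.8, 291.5]
eef_rot: [-0.001, 0.785, -0.62, -0.0]
ft_force: [1.2, 0.1, -0.2]
gripper_width: 1.0
t: 1.82
eef_pos: [512.9, -263.6, 271.5]
eef_rot: [-0.0, 0.92, -0.393, -0.001]
ft_force: [-0.1, 0.9, -0.3]
gripper_width: 0.997
t: 2.32
eef_pos: [511.5, -266.4, 272.3]
eef_rot: [0.0, 0.989, -0.146, -0.0]
ft_force: [0.0, -0.0, -0.1]
gripper_width: 1.002
2.3167 [ 511.466  -266.3696  272.3409] [ 0.0003  0.9893 -0.1459 -0.0002] F [ 0.0194 -0.0222 -0.0884] M [-0.0313 -0.1014 -0.0302] q [ 0.782   0.3067 -0.4752  1.6886  0.1506  1.1828 -0.0242] w 1.0022948732280337
```

View pics/w1.png

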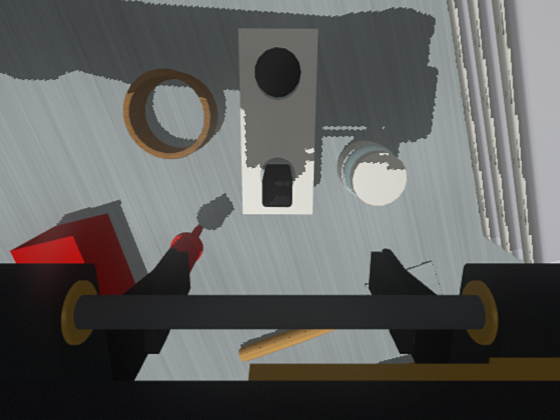

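Wrist view: the slim handle is at ~(277,187), flats nearly parallel to the tool axes. The thick probe is at (278,72), tape at (170,112), jar at (375,172) and the red probe at (190,245). I'll zoom in to measure the handle.

```bash
python3 - <<'E'
from h import *
im=cv2.imread('pics/w1.png'); z=im[130:230,225:335]
z=np.clip(z.astype(float)*2.2,0,255).astype(np.uint8)
cv2.imwrite('pics/z5.png',cv2.resize(z,None,fx=6,fy=6,interpolation=cv2.INTER_CUBIC))
E
```

```text
(no output)
```

View pics/z5.png

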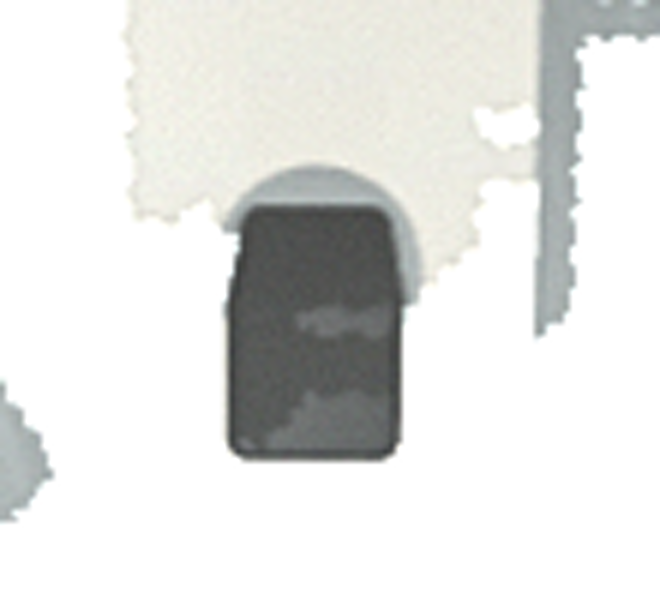

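```bash
python3 - <<'E'
from h import *; import pickle
K,T,s=pickle.load(open('pics/w1.pkl','rb'))
un=lambda p:(225+(p[0]+.5)/6-.5,130+(p[1]+.5)/6-.5)
C=np.array([onz(K,T,*un(p),156) for p in [(228,461),(401,460),(402,293),(230,292)]])
print(C,C.mean(0)); e=C[1]-C[0]; print('len',np.linalg.norm(e),np.linalg.norm(C[2]-C[1]),'yaw',np.arctan2(e[1],e[0]))
# base edge of handle far side z=86 and collar
print('handle foot far edge z86',[onz(K,T,*un(p),86) for p in [(246,205),(388,205)]])
from scipy.spatial.transform import Rotation as R
w,x,y,z=s['eef_rot']; M=R.from_quat([x,y,z,w]).as_matrix(); print(M)
yaw=np.arctan2(M[1,0],M[0,0]); print('tool yaw',yaw)
# stand top edges z=80 : right edge x px ~ 314@214, 319@30 ; left 242@214
A=[onz(K,T,*p,80) for p in [(242,214),(314,214),(318,29),(238,29)]]; A=np.array(A); print('stand',A,A.mean(0)); e=A[2]-A[1];print(np.linalg.norm(e),np.linalg.norm(A[1]-A[0]),np.arctan2(-e[0],e[1]))
E
```

```text
[[ 497.9983 -263.4908  156.    ]
 [ 519.7512 -269.8911  156.    ]
 [ 526.0744 -248.5617  156.    ]
 [ 504.9971 -242.0876  156.    ]] [ 512.2053 -256.0078  156.    ]
len 22.674976132485803 22.246966953325206 yaw -0.2861543957088232
handle foot far edge z86 [array([ 504.6154, -242.1063,   86.    ]), array([ 526.1851, -248.5916,   86.    ])]
[[ 0.9574 -0.2886 -0.0006]
 [-0.2886 -0.9574 -0.0006]
 [-0.0004  0.0007 -1.    ]]
tool yaw -0.29280318839292985
stand [[ 466.2367 -284.6902   80.    ]
 [ 535.6879 -305.5802   80.    ]
 [ 583.4834 -142.8731   80.    ]
 [ 516.3183 -122.6969   80.    ]] [ 525.4316 -213.9601   80.    ]
169.58189951016456 72.52489350932825 -0.2857149749128884
```

Handle top centre is (512.2,-256.0) with yaw -0.286, and the slot predicted from the stand is (513.6,-257.3), so they agree. Align, descend, and grip at z = 121 (TCP 102).

```bash
python3 -m crank '[{"dx":-0.02,"dy":-0.1,"dz":0.6,"rx":0,"ry":0,"rz":0,"fingers":1},{"dx":-0.02,"dy":-0.1,"dz":0.6,"rx":0,"ry":0,"rz":0,"fingers":1},{"dx":-0.02,"dy":-0.1,"dz":0.6,"rx":0,"ry":0,"rz":0,"fingers":1},{"dx":-0.02,"dy":-0.1,"dz":0.6,"rx":0,"ry":0,"rz":0,"fingers":1}]'
python3 -m crank '[{"dx":0,"dy":0,"dz":0.3,"rx":0,"ry":0,"rz":0,"fingers":1},{"dx":0,"dy":0,"dz":0.6,"rx":0,"ry":0,"rz":0,"fingers":1},{"dx":0,"dy":0,"dz":0.9,"rx":0,"ry":0,"rz":0,"fingers":1},{"dx":0,"dy":0,"dz":1,"rx":0,"ry":0,"rz":0,"fingers":1},{"dx":0,"dy":0,"dz":1,"rx":0,"ry":0,"rz":0,"fingers":1}]'
python3 snap.py wrist w2; python3 snap.py side s2
```

```text
t: 2.7
eef_pos: [512.8, -254.5, 212.1]
eef_rot: [-0.0, 0.99, -0.144, -0.001]
ft_force: [0.2, -0.4, 0.8]
gripper_width: 0.997
t: 3.12
eef_pos: [512.6, -254.6, 111.6]
eef_rot: [-0.0, 0.99, -0.144, -0.001]
ft_force: [-0.7, 0.2, 0.5]
gripper_width: 0.999
3.1167 [ 512.6273 -254.5623  111.5623] [-0.0003  0.9896 -0.1435 -0.0013] F [-0.7052  0.2224  0.5395] M [ 0.023  -0.0515  0.0375] q [ 0.7247  0.4646 -0.4405  1.8702  0.2538  0.8646 -0.1295] w 0.9994558032614645
3.1667 [ 514.0042 -254.8209  113.3568] [ 0.0002  0.9897 -0.1434  0.0003] F [ 0.8389 -0.201   0.1411] M [-0.0228 -0.1516  0.0259] q [ 0.7248  0.4628 -0.4413  1.8682  0.2535  0.865  -0.1291] w 1.002502642772643
```

View pics/w2.png

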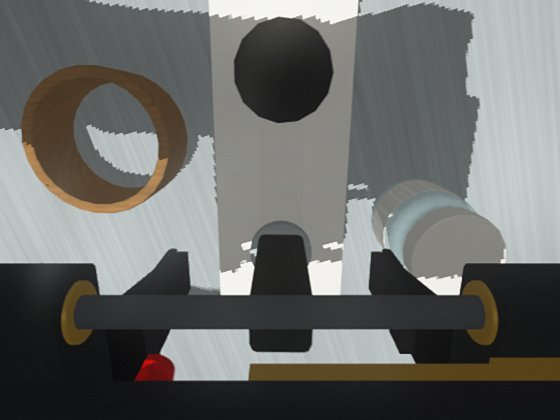

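The handle (columns 250–312) sits centred between the open fingers. Go down 10 mm and close.

```bash
python3 -m crank '[{"dx":0,"dy":-0.01,"dz":0.1,"rx":0,"ry":0,"rz":0,"fingers":1},{"dx":0,"dy":-0.01,"dz":0.1,"rx":0,"ry":0,"rz":0,"fingers":1},{"dx":0,"dy":-0.01,"dz":0.1,"rx":0,"ry":0,"rz":0,"fingers":-1},{"dx":0,"dy":-0.01,"dz":0.1,"rx":0,"ry":0,"rz":0,"fingers":-1},{"dx":0,"dy":-0.01,"dz":0.1,"rx":0,"ry":0,"rz":0,"fingers":-1},{"dx":0,"dy":-0.01,"dz":0.1,"rx":0,"ry":0,"rz":0,"fingers":-1},{"dx":0,"dy":-0.01,"dz":0.1,"rx":0,"ry":0,"rz":0,"fingers":-1},{"dx":0,"dy":-0.01,"dz":0.1,"rx":0,"ry":0,"rz":0,"fingers":-1},{"dx":0,"dy":-0.01,"dz":0.1,"rx":0,"ry":0,"rz":0,"fingers":-1},{"dx":0,"dy":-0.01,"dz":0.1,"rx":0,"ry":0,"rz":0,"fingers":-1},{"dx":0,"dy":-0.01,"dz":0.1,"rx":0,"ry":0,"rz":0,"fingers":-1},{"dx":0,"dy":-0.01,"dz":0.1,"rx":0,"ry":0,"rz":0,"fingers":-1}]'
python3 snap.py wrist w3
```

```text
t: 4.22
eef_pos: [513.7, -253.2, 102.5]
eef_rot: [0.0, 0.99, -0.143, 0.0]
ft_force: [0.2, -0.2, 0.7]
gripper_width: 0.327
4.2167 [ 513.6803 -253.2388  102.5498] [ 0.      0.9898 -0.1428  0.    ] F [ 0.167  -0.1659  0.7081] M [-0.0122 -0.1283  0.0229] q [ 0.7189  0.4755 -0.4372  1.8783  0.2623  0.8441 -0.138 ] w 0.3271440437432098
```

View pics/w3.png

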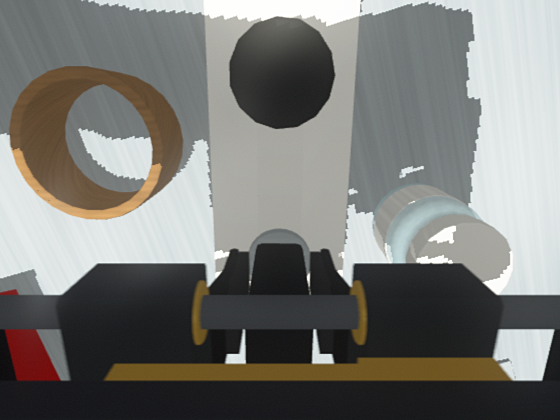

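Opening is still 28 mm against a 24 mm handle; let it finish closing.

```bash
python3 -m crank '[{"dx":0,"dy":0,"dz":0,"rx":0,"ry":0,"rz":0,"fingers":-1},{"dx":0,"dy":0,"dz":0,"rx":0,"ry":0,"rz":0,"fingers":-1},{"dx":0,"dy":0,"dz":0,"rx":0,"ry":0,"rz":0,"fingers":-1},{"dx":0,"dy":0,"dz":0,"rx":0,"ry":0,"rz":0,"fingers":-1}]'
python3 -m crank '[{"dx":0,"dy":0,"dz":-0.1,"rx":0,"ry":0,"rz":0,"fingers":-1},{"dx":0,"dy":0,"dz":-0.3,"rx":0,"ry":0,"rz":0,"fingers":-1},{"dx":0,"dy":0,"dz":-0.5,"rx":0,"ry":0,"rz":0,"fingers":-1},{"dx":0,"dy":0,"dz":-0.7,"rx":0,"ry":0,"rz":0,"fingers":-1},{"dx":0,"dy":0,"dz":-1,"rx":0,"ry":0,"rz":0,"fingers":-1},{"dx":0,"dy":0,"dz":-1,"rx":0,"ry":0,"rz":0,"fingers":-1}]'
python3 -m crank '[{"dx":0,"dy":0,"dz":-0.4,"rx":0,"ry":0,"rz":0,"fingers":-1},{"dx":0,"dy":0,"dz":-0.8,"rx":0,"ry":0,"rz":0,"fingers":-1},{"dx":0,"dy":0,"dz":-1,"rx":0,"ry":0,"rz":0,"fingers":-1},{"dx":0,"dy":0,"dz":-1,"rx":0,"ry":0,"rz":0,"fingers":-1},{"dx":0,"dy":0,"dz":-1,"rx":0,"ry":0,"rz":0,"fingers":-1}]'
python3 snap.py wrist w4; python3 snap.py side s4
```

```text
t: 4.6
eef_pos: [513.7, -253.2, 102.6]
eef_rot: [0.0, 0.99, -0.143, 0.0]
ft_force: [-0.4, 0.5, -1.2]
gripper_width: 0.274
t: 5.1
eef_pos: [517.0, -254.0, 208.8]
eef_rot: [0.002, 0.99, -0.143, 0.005]
ft_force: [1.3, -0.2, -0.5]
gripper_width: 0.274
t: 5.52
eef_pos: [513.9, -253.2, 303.7]
eef_rot: [0.001, 0.99, -0.143, 0.001]
ft_force: [-0.9, 0.1, -2.2]
gripper_width: 0.273
5.5167 [ 513.9138 -253.2032  303.6637] [ 0.0005  0.9898 -0.1428  0.0011] F [-0.896   0.1328 -2.1811] M [ 0.0158 -0.0553 -0.01  ] q [ 0.7734  0.2784 -0.4878  1.6538  0.1373  1.2411 -0.0292] w 0.27289825511539806
5.5667 [ 512.985  -253.0387  301.8857] [ 0.      0.9898 -0.1428 -0.0006] F [-0.3327  0.4434 -1.6223] M [-0.0326 -0.0336 -0.0256] q [ 0.7734  0.2798 -0.4874  1.656   0.1374  1.241  -0.0292] w 0.2755966433863547
```

View pics/w4.png

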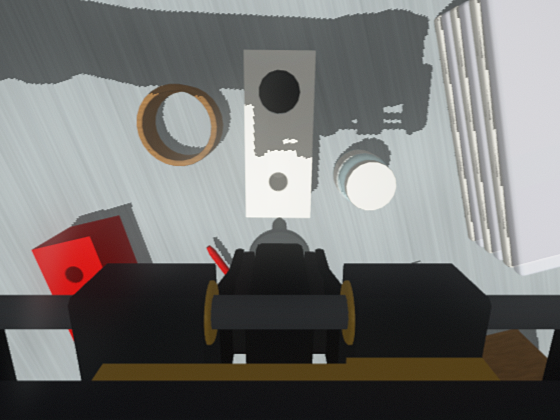

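View pics/s4.png

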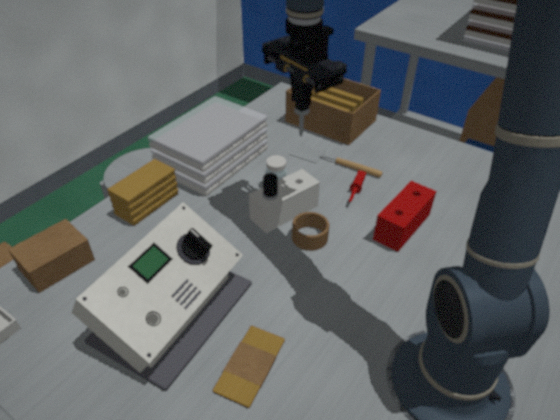

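The probe is gripped (23.8 mm) and lifted; its tip is visible at ~(279,222) in the wrist view, and the red decoy has toppled, or was already lying: I need to check this. I'll measure the tip in the tool frame.

```bash
python3 - <<'E'
from h import *
im=cv2.imread('pics/w4.png'); z=im[205:275,235:325]
z=np.clip(z.astype(float)*1.8,0,255).astype(np.uint8)
cv2.imwrite('pics/z6.png',cv2.resize(z,None,fx=8,fy=8,interpolation=cv2.INTER_CUBIC))
a=[cv2.imread(f'pics/{f}.png')[130:230,310:410] for f in ('side0','s2','s4')]
cv2.imwrite('pics/z7.png',cv2.resize(np.hstack(a),None,fx=2.6,fy=2.6,interpolation=cv2.INTER_CUBIC))
E
```

```text
(no output)
```

View pics/z6.png

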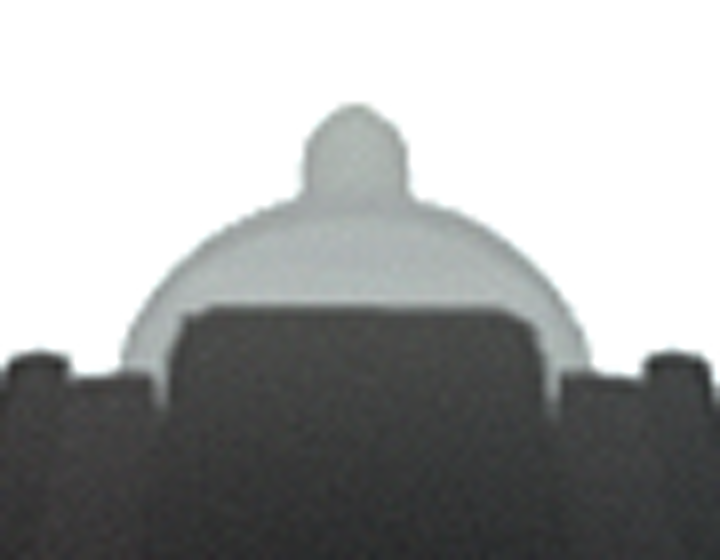

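View pics/z7.png

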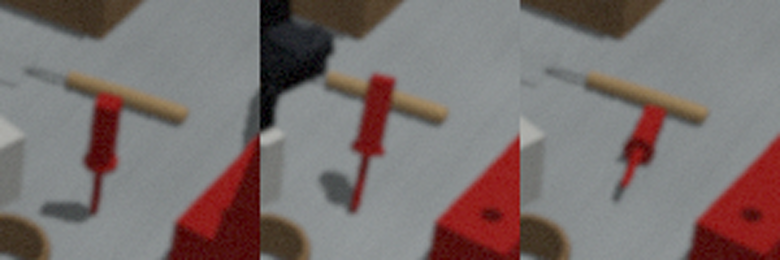

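The red decoy stood balanced on its tip at the start. It was leaning by 3 s and lying by 5 s; the scraper under it hasn't moved. The gripper stayed well above and away from it, so I leave it. Now I work out the tip in the tool frame.

```bash
python3 - <<'E'
from h import *; import pickle
from scipy.spatial.transform import Rotation as R
K,T,s=pickle.load(open('pics/w4.pkl','rb'))
w,x,y,z=s['eef_rot']; M=R.from_quat([x,y,z,w]).as_matrix(); p=s['eef_pos']
Tt=M.T@T[:3,:3]; ot=M.T@(T[:3,3]-p); print('cam in tool',ot); print(Tt)
un=lambda p:np.array((235+(p[0]+.5)/8-.5,205+(p[1]+.5)/8-.5))
def at(px,zt):
    u,v=un(px); d=Tt@np.array([(u-K[0,2])/K[0,0],-(v-K[1,2])/K[1,1],-1]); return ot+d*(zt-ot[2])/d[2]
print('tip far edge (y=ty-3)',at((357,103),87.5))
print('stem edges at z=78.5 (taper start)',at((304,165),78.5),at((408,165),78.5))
print('collar top of arc: z 16.5..22.5', at((357,196),22.5), 'collar radius 17')
print('handle foot edge z=16.5 (y=ty-12)',at((190,309),16.5),at((530,309),16.5))
print('finger tips z~0',at((40,353),0),at((680,353),0))
# red probe location
from station import viewer
t=load('top',viewer); print('red',onz(*t,349,244,135))
E
```

```text
cam in tool [  -1.1043  -77.5617 -162.074 ]
[[ 1.     -0.0005 -0.0013]
 [-0.0008 -0.9592 -0.2827]
 [-0.0011  0.2827 -0.9592]]
tip far edge (y=ty-3) [-0.6876  1.0272 87.5   ]
stem edges at z=78.5 (taper start) [-5.2679  3.7999 78.5   ] [ 3.7008  3.7957 78.5   ]
collar top of arc: z 16.5..22.5 [ -0.7901 -12.9705  22.5   ] collar radius 17
handle foot edge z=16.5 (y=ty-12) [-11.6409  -7.2984  16.5   ] [10.4458 -7.3075 16.5   ]
finger tips z~0 [-19.5918 -10.9978   0.    ] [ 18.3133 -11.0127   0.    ]
red [ 397.894  -302.3086  135.    ]
```

```bash
cat > plan.py <<'E'
from h import *
from scipy.spatial.transform import Rotation as R
def panel(psi):
    c,s=np.cos(psi),np.sin(psi); k=np.sqrt(3)/2
    return np.array([k*c,k*s,.5]),np.array([-s,c,0]),np.array([-.5*c,-.5*s,k])
def rot(q): return R.from_quat([q[1],q[2],q[3],q[0]])
def delta(state,p,M):
    R0=rot(state['eef_rot']); d=R0.as_matrix().T@(p-state['eef_pos'])
    rv=(R0.inv()*R.from_matrix(M)).as_rotvec()
    print('d mm',d.round(1),'share',(d/100).round(3),'rot share',(rv/(np.pi/4)).round(3),'deg',np.degrees(rv).round(1))
E
python3 - <<'E'
from plan import *
from station import arm,viewer
t=load('top',viewer); s=load('side',viewer)
exec(open('m1.py').read().split("P=np.array(P)")[0].split("from station import viewer")[1]) 
zs=[127+75.6*.5]*2+[127-75.6*.5]*2+[127+37*.5,127-37*.5]
for cam,L,k,x0,y0,im,nm in ((t,T2,5,85,140,a,'top'),(s,S4,3,65,195,b,'side')):
    Q=[]
    for p,r,zz in zip(L,R,zs):
        u=cent(im,*un(x0,y0,k,p),r,8) if r==3 else un(x0,y0,k,p)
        Q.append(onz(*cam,*u,zz))
    Q=np.array(Q); c=Q[:4].mean(0); e=Q[0]+Q[3]-Q[1]-Q[2]; print(nm,'c',c,'yaw',np.arctan2(-e[0],e[1]),'len',np.linalg.norm(e)/2)
    psi=0.102; xp,yp,n=panel(psi); print(' well by screws',c+37*xp+85*yp,' direct',Q[4],'wide',c-37*xp+85*yp,Q[5])
E
```

```text
[-0.1845 -0.1437] [-0.1753 -0.0216] [577.1356 332.9372 160.8889] 0.8550416052386994
[ 0.2154 -0.1404] [-0.1393 -0.1696] [604.8167  52.9766 160.4722] 0.9542948704542934
[0.0279 0.3488] [-0.0527 -0.3255] [474.2988  40.6084  85.8441] 0.5833446516914302
[0.039  0.6203] [-0.0385  0.0095] [445.6058 320.1126  86.5852] 2.945863908566949
[-0.0006 -0.3328] [-0.5929 -0.0637] [550.7366 274.948  140.4731] 0.9501547669920919
[-0.0573 -0.5574] [-0.5601 -0.2385] [486.7387 268.7187 103.8566] 1.0848015836069616
top c [524.4071 185.4683 127.    ] yaw 0.10172903106682761 len 280.04750064673647
 well by screws [547.6285 273.2892 145.5   ]  direct [548.7188 273.0937 145.5   ] wide [483.8757 266.7638 108.5   ] [484.3974 266.8317 108.5   ]
side c [523.3275 188.9805 127.    ] yaw 0.0971530240801006 len 279.6781088227025
 well by screws [546.5489 276.8015 145.5   ]  direct [546.1755 276.7984 145.5   ] wide [482.7961 270.276  108.5   ] [482.8899 270.6894 108.5   ]
```

```bash
cat > tgt.py <<'E'
from plan import *
from station import arm
W=np.array([547.3,275,145.5]); psi=0.100; TIP=np.array([0,4.5,87.5])
def target(h,W=W,psi=psi,TIP=TIP):
    xp,yp,n=panel(psi); M=np.stack([xp,-yp,-n],1)
    return W+n*h-M@TIP,M
E
python3 - <<'E'
from tgt import *
s=arm.read_state(); p,M=target(40); print(p,s['eef_pos']); delta(s,p,M)
E
```

```text
[483.4192 273.1131 255.9182] [ 512.5594 -252.9825  300.9704]
d mm [-176.5 -496.4   45.7] share [-1.765 -4.964  0.457] rot share [ 0.128  0.662 -0.481] deg [  5.8  29.8 -21.7]
```

```bash
for i in 1; do
python3 -m crank '[{"dx":-0.35,"dy":-0.9,"dz":0,"rx":0,"ry":0,"rz":0,"fingers":-1},{"dx":-0.35,"dy":-0.9,"dz":0,"rx":0,"ry":0,"rz":0,"fingers":-1},{"dx":-0.35,"dy":-0.9,"dz":0,"rx":0,"ry":0,"rz":0,"fingers":-1},{"dx":-0.35,"dy":-0.9,"dz":0,"rx":0,"ry":0,"rz":0,"fingers":-1}]'
python3 -m crank '[{"dx":-0.35,"dy":-0.9,"dz":0,"rx":0,"ry":0,"rz":0,"fingers":-1},{"dx":-0.35,"dy":-0.9,"dz":0,"rx":0,"ry":0,"rz":0,"fingers":-1},{"dx":-0.35,"dy":-0.9,"dz":0,"rx":0,"ry":0,"rz":0,"fingers":-1},{"dx":-0.35,"dy":-0.9,"dz":0,"rx":0,"ry":0,"rz":0,"fingers":-1}]'
python3 -m crank '[{"dx":-0.35,"dy":-0.9,"dz":0,"rx":0,"ry":0,"rz":0,"fingers":-1},{"dx":-0.35,"dy":-0.9,"dz":0,"rx":0,"ry":0,"rz":0,"fingers":-1},{"dx":-0.35,"dy":-0.9,"dz":0,"rx":0,"ry":0,"rz":0,"fingers":-1},{"dx":-0.35,"dy":-0.9,"dz":0,"rx":0,"ry":0,"rz":0,"fingers":-1}]'
python3 -m crank '[{"dx":-0.35,"dy":-0.9,"dz":0,"rx":0,"ry":0,"rz":0,"fingers":-1},{"dx":-0.35,"dy":-0.9,"dz":0,"rx":0,"ry":0,"rz":0,"fingers":-1},{"dx":-0.35,"dy":-0.9,"dz":0,"rx":0,"ry":0,"rz":0,"fingers":-1},{"dx":-0.35,"dy":-0.9,"dz":0,"rx":0,"ry":0,"rz":0,"fingers":-1}]'
done
python3 - <<'E'
from tgt import *
s=arm.read_state(); p,M=target(60); print(s['joint_positions'],p); delta(s,p,M)
E
```

```text
t: 5.95
eef_pos: [504.6, -151.5, 301.2]
eef_rot: [-0.001, 0.99, -0.139, -0.002]
ft_force: [0.2, 0.1, -0.5]
gripper_width: 0.27
t: 6.28
eef_pos: [496.5, -56.8, 301.6]
eef_rot: [-0.0, 0.99, -0.139, -0.001]
ft_force: [0.2, -1.2, -0.3]
gripper_width: 0.274
t: 6.62
eef_pos: [488.6, 38.3, 301.8]
eef_rot: [-0.0, 0.99, -0.14, -0.001]
ft_force: [0.2, -0.3, -1.2]
gripper_width: 0.276
t: 6.95
eef_pos: [480.9, 133.7, 301.9]
eef_rot: [-0.0, 0.99, -0.141, -0.001]
ft_force: [-0.1, 0.7, -1.2]
gripper_width: 0.272
[ 0.3001  0.1807 -0.7434  1.7998  0.1288  1.2115 -0.7627] [473.4692 272.1148 273.2387]
d mm [ -45.6 -130.9   28.8] share [-0.456 -1.309  0.288] rot share [ 0.126  0.66  -0.476] deg [  5.7  29.7 -21.4]
```

```bash
python3 -m crank '[{"dx":-0.46,"dy":-0.9,"dz":-0.1,"rx":0,"ry":0,"rz":0,"fingers":-1},{"dx":-0.46,"dy":-0.9,"dz":-0.1,"rx":0,"ry":0,"rz":0,"fingers":-1},{"dx":-0.46,"dy":-0.9,"dz":-0.1,"rx":0,"ry":0,"rz":0,"fingers":-1},{"dx":-0.46,"dy":-0.9,"dz":-0.1,"rx":0,"ry":0,"rz":0,"fingers":-1}]'
python3 -m crank '[{"dx":0,"dy":-0.4,"dz":0.1,"rx":0.13,"ry":0.66,"rz":-0.48,"fingers":-1},{"dx":0,"dy":-0.4,"dz":0.1,"rx":0.13,"ry":0.66,"rz":-0.48,"fingers":-1},{"dx":0,"dy":-0.4,"dz":0.1,"rx":0.13,"ry":0.66,"rz":-0.48,"fingers":-1},{"dx":0,"dy":-0.4,"dz":0.1,"rx":0.13,"ry":0.66,"rz":-0.48,"fingers":-1},{"dx":0,"dy":-0.4,"dz":0.1,"rx":0.13,"ry":0.66,"rz":-0.48,"fingers":-1},{"dx":0,"dy":-0.4,"dz":0.1,"rx":0.13,"ry":0.66,"rz":-0.48,"fingers":-1},{"dx":0,"dy":-0.4,"dz":0.1,"rx":0.13,"ry":0.66,"rz":-0.48,"fingers":-1},{"dx":0,"dy":-0.4,"dz":0.1,"rx":0.13,"ry":0.66,"rz":-0.48,"fingers":-1}]'
python3 - <<'E'
from tgt import *
s=arm.read_state(); p,M=target(30); print(s['joint_positions'],p); delta(s,p,M)
E
python3 snap.py wrist w5; python3 snap.py side s5
```

```text
t: 7.28
eef_pos: [462.2, 233.3, 312.4]
eef_rot: [-0.001, 0.99, -0.141, -0.0]
ft_force: [-0.3, -0.2, 0.4]
gripper_width: 0.271
t: 7.95
eef_pos: [475.5, 267.2, 302.8]
eef_rot: [-0.013, 0.965, 0.045, 0.259]
ft_force: [0.6, -0.2, 0.0]
gripper_width: 0.274
[ 0.0675  0.0277 -0.8366  2.0339  0.517   0.7307 -0.9975] [488.3943 273.6123 247.258 ]
d mm [-16.2  -5.1  54.8] share [-0.162 -0.051  0.548] rot share [ 0.003 -0.001 -0.007] deg [ 0.1 -0.  -0.3]
7.95 [475.5216 267.2385 302.764 ] [-0.0125  0.9648  0.0454  0.2588] F [ 0.6037 -0.2207  0.0294] M [-0.0474  0.5145  0.0356] q [ 0.0675  0.0277 -0.8366  2.0339  0.517   0.7307 -0.9975] w 0.27449752931016513
8.0 [475.8154 268.016  303.0917] [-0.0132  0.9647  0.0456  0.2589] F [-0.3986 -0.51   -1.0772] M [-0.0918  0.6057 -0.0288] q [ 0.0671  0.0284 -0.8369  2.0328  0.517   0.7305 -0.9975] w 0.2725529349249092
```

View pics/w5.png

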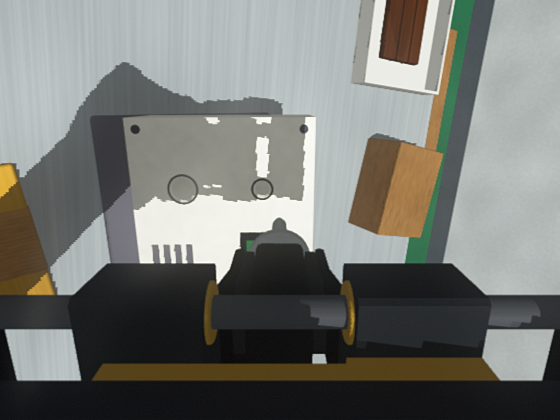

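View pics/s5.png

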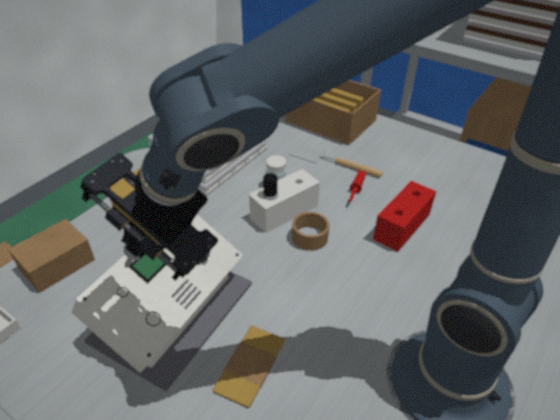

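Wrist view (t=7.95): narrow well at (262,188), wide well at (183,188), screws at (135,129) and (304,129). Both pairs lie level in the image, so the yaw is right. I'll refine them as ellipses in the tool frame.

```bash
cat > wt.py <<'E'
from plan import *; import pickle
def toolcam(f):
    K,T,s=pickle.load(open(f'pics/{f}.pkl','rb')); M=rot(s['eef_rot']).as_matrix()
    return K,M.T@T[:3,:3],M.T@(T[:3,3]-s['eef_pos']),s
# fixed camera-in-tool from quiet picture w4 (arm at rest)
K0,Tt0,ot0,_=toolcam('w4')
def at(u,v,zt,K=K0,Tt=Tt0,ot=ot0):
    d=Tt@np.array([(u-K[0,2])/K[0,0],-(v-K[1,2])/K[1,1],-1]); return ot+d*(zt-ot[2])/d[2]
E
python3 - <<'E'
from wt import *
for f in ('w4','w5'):
    K,Tt,ot,s=toolcam(f); print(f,ot,Tt[:,2])
for nm,p in dict(narrow=(262,188),wide=(183,188),s1=(135,129),s2=(304,129)).items():
    print(nm,at(*p,172.5))
im=cv2.imread('pics/w5.png'); z=im[165:275,160:320]; cv2.imwrite('pics/z8.png',cv2.resize(np.clip(z*1.4,0,255).astype(np.uint8),None,fx=5,fy=5,interpolation=cv2.INTER_CUBIC))
E
```

```text
w4 [  -1.1043  -77.5617 -162.074 ] [-0.0013 -0.2827 -0.9592]
w5 [  -0.8874  -77.9661 -162.5989] [-0.0011 -0.2826 -0.9592]
narrow [-16.5796  -0.9374 172.5   ]
wide [-90.1338  -0.894  172.5   ]
s1 [-128.903  -54.619  172.5  ]
s2 [ 21.4639 -54.7339 172.5   ]
```

View pics/z8.png

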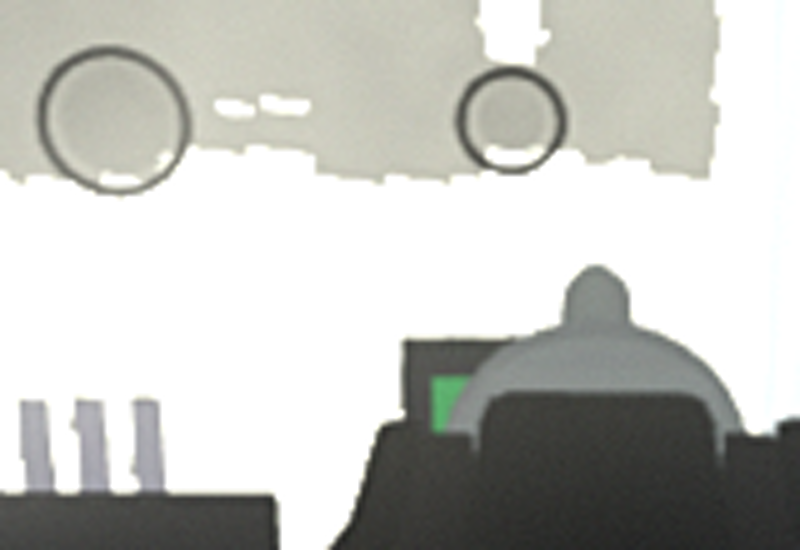

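Wrist-only offset tip→well is (-15.9,-4.9) mm, and the world-frame estimate is (-16.2,-5.1), so they agree. Move to ~25 mm above the well and look again.

```bash
python3 -m crank '[{"dx":-0.16,"dy":-0.05,"dz":0.2,"rx":0,"ry":0,"rz":-0.005,"fingers":-1},{"dx":-0.16,"dy":-0.05,"dz":0.4,"rx":0,"ry":0,"rz":-0.005,"fingers":-1},{"dx":-0.16,"dy":-0.05,"dz":0.6,"rx":0,"ry":0,"rz":-0.005,"fingers":-1},{"dx":-0.16,"dy":-0.05,"dz":0.6,"rx":0,"ry":0,"rz":-0.005,"fingers":-1},{"dx":-0.16,"dy":-0.05,"dz":0.6,"rx":0,"ry":0,"rz":-0.005,"fingers":-1},{"dx":-0.16,"dy":-0.05,"dz":0.6,"rx":0,"ry":0,"rz":-0.005,"fingers":-1}]'
python3 snap.py wrist w6
python3 - <<'E'
from tgt import *
s=arm.read_state(); p,M=target(25); print(s['joint_positions'],p); delta(s,p,M)
im=cv2.imread('pics/w6.png'); z=im[165:275,180:320]; cv2.imwrite('pics/z9.png',cv2.resize(np.clip(z*1.4,0,255).astype(np.uint8),None,fx=5.5,fy=5.4,interpolation=cv2.INTER_CUBIC))
E
```

```text
t: 8.55
eef_pos: [490.1, 276.6, 243.4]
eef_rot: [-0.013, 0.964, 0.049, 0.259]
ft_force: [0.5, 0.2, 0.0]
gripper_width: 0.273
8.55 [490.1243 276.6436 243.4096] [-0.0134  0.9644  0.0494  0.2593] F [0.4749 0.2211 0.0319] M [-0.0476  0.6241  0.02  ] q [ 0.0036  0.1496 -0.8257  2.086   0.7493  0.6665 -1.2262] w 0.2731276896888807
[ 0.0037  0.1486 -0.826   2.0862  0.7497  0.6664 -1.2266] [490.8818 273.8619 242.9279]
d mm [0.  2.9 1.1] share [0.    0.029 0.011] rot share [-0.002 -0.004  0.003] deg [-0.1 -0.2  0.1]
```

View pics/w6.png

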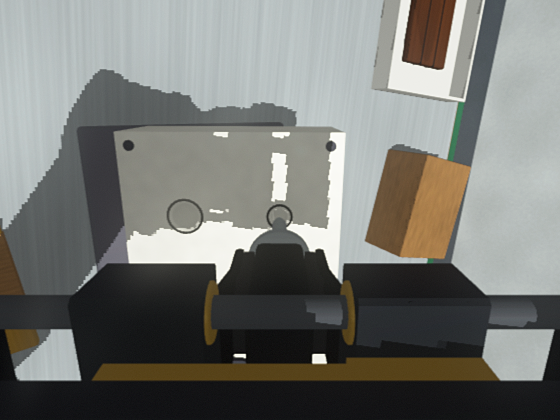

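View pics/z9.png

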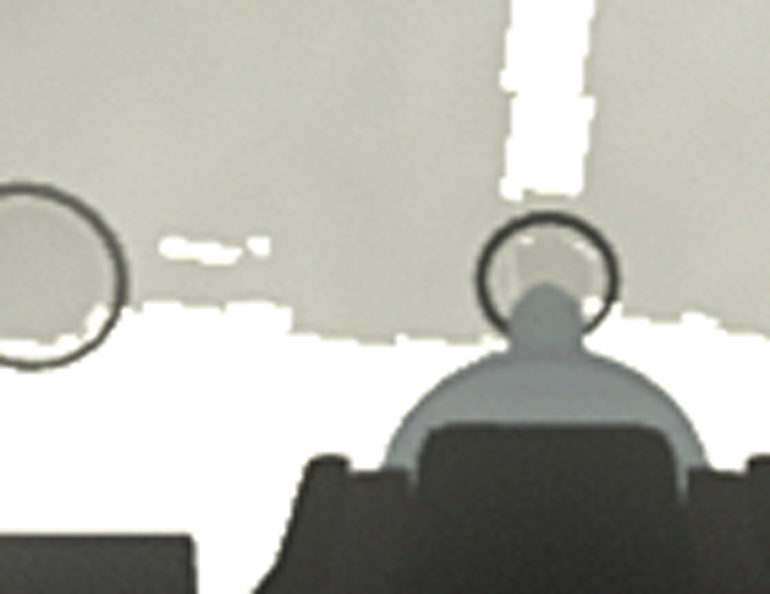

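```bash
python3 - <<'E'
from wt import *
im=cv2.imread('pics/w6.png'); g=cv2.cvtColor(im,cv2.COLOR_BGR2GRAY)
# wide ring centre by dark ring contour
def ring(x0,y0,x1,y1,th):
    w=g[y0:y1,x0:x1]; m=(w<th).astype(np.uint8); ys,xs=np.nonzero(m); return (xs+x0),(ys+y0)
xs,ys=ring(160,192,210,245,110)
e=cv2.fitEllipse(np.stack([xs,ys],1).astype(np.float32)); print('wide',e)
xs,ys=ring(262,198,298,225,110); k=ys<222; 
e2=cv2.fitEllipse(np.stack([xs,ys],1)[k].astype(np.float32)); print('narrow',e2,len(xs))
n=(279.6,216.6); 
for z in (105,110,112.5,115,118,121): print(z,at(*n,z),np.linalg.norm(at(*n,z)-at(*e[0],z)))
for z in (108,112,116): print(z,at(128.5,146,z),at(331,146,z),np.linalg.norm(at(331,146,z)-at(128.5,146,z)))
print('tip far edge now',at(180+547/5.5-.5,165+284/5.4-.5,87.5))
E
```

```text
wide ((184.470947265625, 215.8195343017578), (32.29978561401367, 35.02781295776367), 118.88352966308594)
narrow ((279.0460205078125, 213.2171173095703), (16.288330078125, 25.966291427612305), 88.40619659423828) 220
105 [ -0.3453   5.8699 105.    ] 72.29179544919707
110 [ -0.3311   7.4319 110.    ] 73.64519914622286
112.5 [ -0.3239   8.2129 112.5   ] 74.32190099473577
115 [ -0.3168   8.9938 115.    ] 74.99860284324866
118 [ -0.3083   9.931  118.    ] 75.81064506146414
121 [ -0.2998  10.8682 121.    ] 76.62268727967962
108 [-110.3216  -46.9366  108.    ] [ 37.0095 -47.042  108.    ] 147.33105321769006
112 [-111.9391  -46.483   112.    ] [ 37.574 -46.59  112.   ] 149.5131372064261
116 [-113.5567  -46.0294  116.    ] [ 38.1384 -46.138  116.    ] 151.6952211951622
tip far edge now [-0.8535  0.7702 87.5   ]
```

Remaining offset in tool axes is about (+0.4, +3.4) mm and h≈24 mm; world estimate is (0, 2.9). Correct and approach to ~8 mm.

```bash
python3 -m crank '[{"dx":0.004,"dy":0.033,"dz":0,"rx":0,"ry":0,"rz":0,"fingers":-1},{"dx":0.004,"dy":0.033,"dz":0.08,"rx":0,"ry":0,"rz":0,"fingers":-1},{"dx":0.004,"dy":0.033,"dz":0.16,"rx":0,"ry":0,"rz":0,"fingers":-1},{"dx":0.004,"dy":0.033,"dz":0.16,"rx":0,"ry":0,"rz":0,"fingers":-1},{"dx":0.004,"dy":0.033,"dz":0.16,"rx":0,"ry":0,"rz":0,"fingers":-1},{"dx":0.004,"dy":0.033,"dz":0.16,"rx":0,"ry":0,"rz":0,"fingers":-1}]'
python3 snap.py wrist w7
python3 - <<'E'
from tgt import *
s=arm.read_state(); p,M=target(8); delta(s,p,M)
im=cv2.imread('pics/w7.png'); z=im[185:275,215:335]; cv2.imwrite('pics/z10.png',cv2.resize(np.clip(z*1.4,0,255).astype(np.uint8),None,fx=6.5,fy=6.5,interpolation=cv2.INTER_CUBIC))
E
```

```text
t: 9.1
eef_pos: [498.1, 273.7, 229.9]
eef_rot: [-0.013, 0.964, 0.05, 0.26]
ft_force: [0.0, 0.2, -1.6]
gripper_width: 0.272
9.1 [498.1362 273.7441 229.8851] [-0.0129  0.9643  0.0499  0.2599] F [ 0.0398  0.1834 -1.6257] M [-0.0785  0.6341  0.0115] q [-0.0077  0.1779 -0.8082  2.0949  0.802   0.6486 -1.2655] w 0.2716611708698088
d mm [ 0.3 -0.8  2.1] share [ 0.003 -0.008  0.021] rot share [-0.001 -0.004  0.004] deg [-0.  -0.2  0.2]
```

View pics/z10.png

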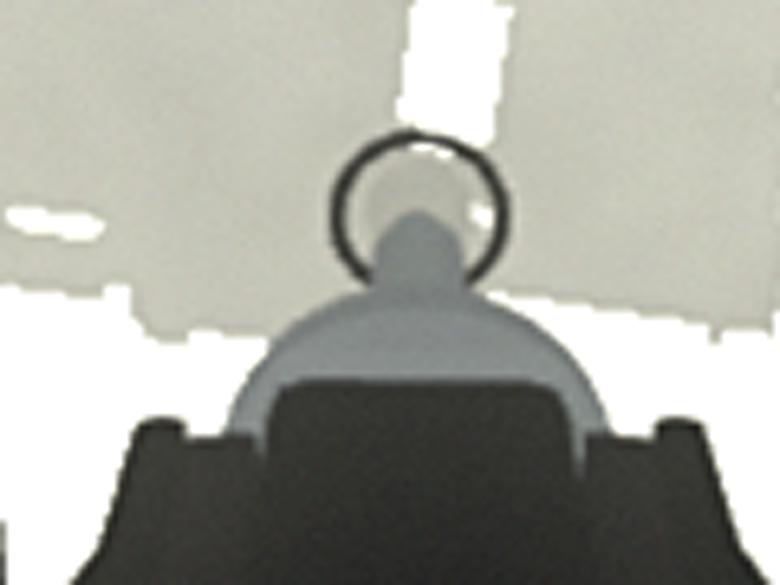

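```bash
python3 snap.py side s7; python3 -c "
import cv2
im=cv2.imread('pics/s7.png'); cv2.imwrite('pics/z11.png',cv2.resize(im[240:360,60:220],None,fx=4.5,fy=4.5,interpolation=cv2.INTER_CUBIC))"
```

```text
9.15 [498.1195 273.8164 229.8898] [-0.013   0.9643  0.0499  0.2599] F [ 0.0086  0.0719 -1.0221] M [-0.0835  0.5997  0.0148] q [-0.0078  0.178  -0.8082  2.0949  0.8022  0.6486 -1.2657] w 0.2752498945777165
```

View pics/z11.png

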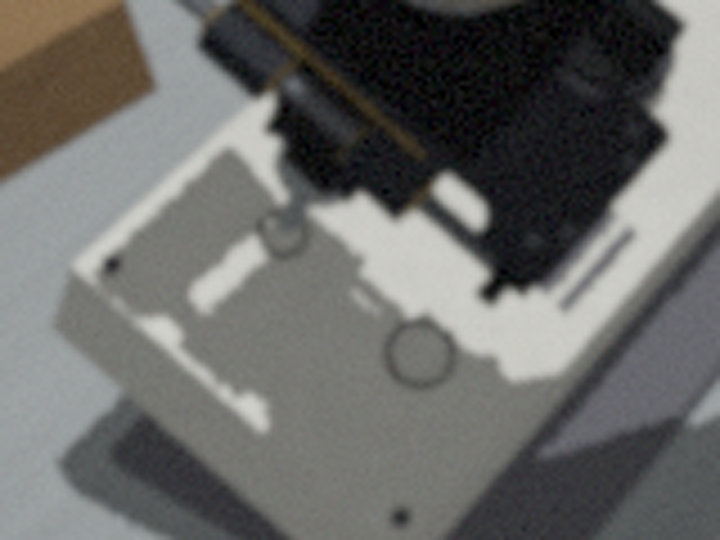

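```bash
python3 - <<'E'
from wt import *
im=cv2.imread('pics/w7.png'); g=cv2.cvtColor(im,cv2.COLOR_BGR2GRAY)
ys,xs=np.nonzero(g[200:226,262:300]<95); xs=xs+262; ys=ys+200
# drop stem: keep ring pts away from stem column below row 214
k=~((abs(xs-279)<8)&(ys>210)); P=np.stack([xs,ys],1)[k].astype(np.float32)
print(len(P),cv2.fitEllipseDirect(P))
for z in (93,95,97,99): print(z,at(279.2,218,z), 'diam',180/6.5*(np.linalg.norm(at(280,218,z)-at(279,218,z))))
print('tip',at(279.2,185+212/6.5-.42,87.5)+[0,3,0])
E
```

```text
122 ((278.9836120605469, 217.56826782226562), (23.8094539642334, 25.55835723876953), 92.93443298339844)
93 [-0.6689  3.1879 93.    ] diam 20.139111311437187
95 [-0.6655  3.821  95.    ] diam 20.297019283861417
97 [-0.6621  4.4542 97.    ] diam 20.454927256285657
99 [-0.6587  5.0873 99.    ] diam 20.61283522870989
tip [-0.6789  3.8467 87.5   ]
```

Tip (-0.68, 3.85) against well centre (-0.66, ~4.1): aligned within 0.5 mm. Insert slowly while checking force.

```bash
python3 -m crank '[{"dx":0,"dy":0,"dz":0.04,"rx":0,"ry":0,"rz":0,"fingers":-1},{"dx":0,"dy":0,"dz":0.08,"rx":0,"ry":0,"rz":0,"fingers":-1},{"dx":0,"dy":0,"dz":0.12,"rx":0,"ry":0,"rz":0,"fingers":-1},{"dx":0,"dy":0,"dz":0.16,"rx":0,"ry":0,"rz":0,"fingers":-1},{"dx":0,"dy":0,"dz":0.2,"rx":0,"ry":0,"rz":0,"fingers":-1},{"dx":0,"dy":0,"dz":0.2,"rx":0,"ry":0,"rz":0,"fingers":-1}]'
python3 snap.py wrist w8
python3 -c "
from tgt import *
s=arm.read_state(); p,M=target(-12); delta(s,p,M); print(rot(s['eef_rot']).as_matrix().T@s['ft_force'])
im=cv2.imread('pics/w8.png'); z=im[185:275,215:335]; cv2.imwrite('pics/z12.png',cv2.resize(np.clip(z*1.4,0,255).astype(np.uint8),None,fx=6.5,fy=6.5,interpolation=cv2.INTER_CUBIC))"
```

```text
t: 9.7
eef_pos: [508.2, 274.2, 210.6]
eef_rot: [-0.012, 0.965, 0.05, 0.259]
ft_force: [0.0, -0.2, -0.5]
gripper_width: 0.27
9.7 [508.2498 274.2054 210.6032] [-0.0125  0.9646  0.0498  0.2586] F [ 0.0199 -0.1701 -0.534 ] M [-0.0904  0.4991 -0.0176] q [-0.0337  0.2224 -0.7817  2.0997  0.8744  0.6334 -1.3265] w 0.26970592991248704
d mm [ 1.1 -1.2  0.7] share [ 0.011 -0.012  0.007] rot share [-0.    -0.001  0.004] deg [-0.  -0.   0.2]
[-1.0501  1.054   0.9503]
```

View pics/z12.png

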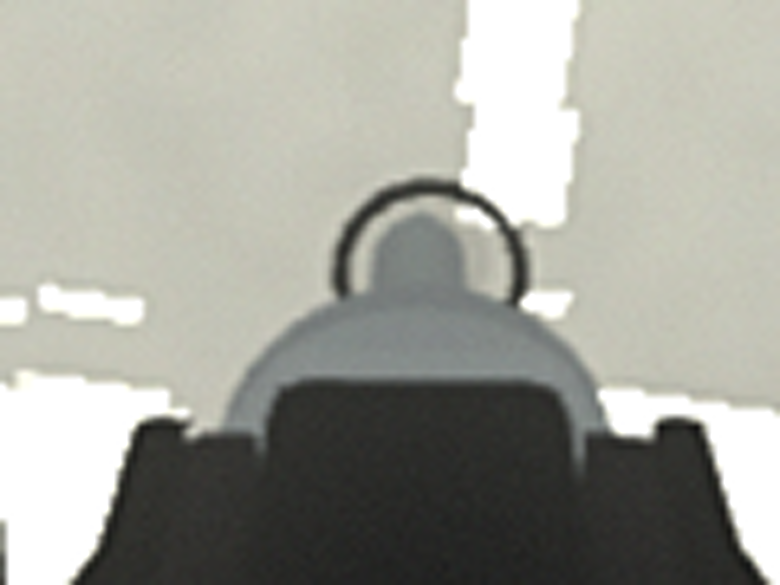

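```bash
python3 - <<'E'
from wt import *
im=cv2.imread('pics/w8.png'); g=cv2.cvtColor(im,cv2.COLOR_BGR2GRAY)
ys,xs=np.nonzero(g[208:231,262:302]<95); xs=xs+262; ys=ys+208
k=~((abs(xs-279.2)<9)&(ys>215)); P=np.stack([xs,ys],1)[k].astype(np.float32); k2=P[:,1]<229
e=cv2.fitEllipseDirect(P[k2]); print(len(P),e)
c=(215+430/6.5-.42,185+(180+92)/6.5-.42)
for z in (74,76,78,80): print(z,at(*c,z),at(*e[0],z),'diam',190/6.5*(np.linalg.norm(at(280,218,z)-at(279,218,z))))
E
```

```text
109 ((280.7149658203125, 224.9606170654297), (23.21809196472168, 27.437637329101562), 93.86298370361328)
74 [ 0.3437  3.1608 74.    ] [ 0.3287  2.1134 74.    ] diam 19.674484771929542
76 [ 0.356   3.8447 76.    ] [ 0.3408  2.7884 76.    ] diam 19.841165409488458
78 [ 0.3682  4.5286 78.    ] [ 0.353   3.4634 78.    ] diam 20.007846047047373
80 [ 0.3805  5.2124 80.    ] [ 0.3651  4.1384 80.    ] diam 20.17452668460629
```

Well is ~1.0 mm to +x of the stem, y is fine. Correct and continue down.

```bash
python3 -m crank '[{"dx":0.01,"dy":-0.003,"dz":0,"rx":0,"ry":0,"rz":0,"fingers":-1},{"dx":0.01,"dy":-0.003,"dz":0.05,"rx":0,"ry":0,"rz":0,"fingers":-1},{"dx":0.011,"dy":-0.003,"dz":0.1,"rx":0,"ry":0,"rz":0,"fingers":-1},{"dx":0.012,"dy":-0.003,"dz":0.15,"rx":0,"ry":0,"rz":0,"fingers":-1},{"dx":0.012,"dy":-0.003,"dz":0.2,"rx":0,"ry":0,"rz":0,"fingers":-1},{"dx":0.012,"dy":-0.003,"dz":0.2,"rx":0,"ry":0,"rz":0,"fingers":-1},{"dx":0.012,"dy":-0.003,"dz":0.2,"rx":0,"ry":0,"rz":0,"fingers":-1}]'
python3 snap.py wrist w9
python3 -c "
from tgt import *
s=arm.read_state(); p,M=target(-30); delta(s,p,M); print(rot(s['eef_rot']).as_matrix().T@s['ft_force'])
im=cv2.imread('pics/w9.png'); z=im[185:275,215:335]; cv2.imwrite('pics/z13.png',cv2.resize(np.clip(z*1.4,0,255).astype(np.uint8),None,fx=6.5,fy=6.5,interpolation=cv2.INTER_CUBIC))"
```

```text
t: 10.33
eef_pos: [519.0, 276.1, 194.4]
eef_rot: [-0.013, 0.965, 0.05, 0.259]
ft_force: [-0.3, -0.7, -0.5]
gripper_width: 0.274
10.3333 [518.9896 276.0563 194.4043] [-0.0128  0.9645  0.05    0.2588] F [-0.3052 -0.7407 -0.4556] M [-0.0994  0.6597  0.0174] q [-0.0578  0.2627 -0.7556  2.0991  0.9403  0.6203 -1.3803] w 0.2741127763531434
d mm [-0.3 -0.6 -0.8] share [-0.003 -0.006 -0.008] rot share [-0.001 -0.001  0.004] deg [-0.  -0.1  0.2]
[-0.7808 -0.3149  0.7103]
```

View pics/z13.png

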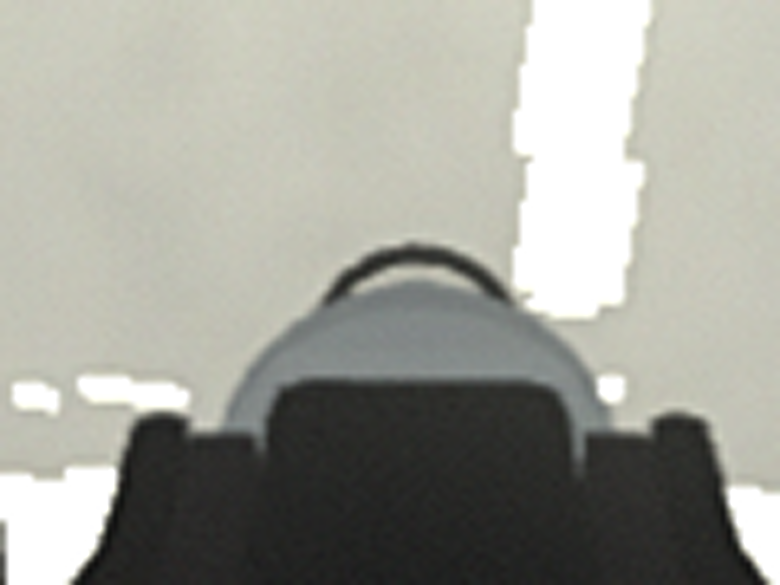

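The stem is in the well with almost no force, and the ring is concentric to 0.4 mm. Continue 28 mm.

```bash
python3 -m crank '[{"dx":-0.002,"dy":-0.003,"dz":0.07,"rx":0,"ry":0,"rz":0,"fingers":-1},{"dx":-0.002,"dy":-0.003,"dz":0.14,"rx":0,"ry":0,"rz":0,"fingers":-1},{"dx":-0.002,"dy":-0.003,"dz":0.21,"rx":0,"ry":0,"rz":0,"fingers":-1},{"dx":-0.002,"dy":-0.003,"dz":0.28,"rx":0,"ry":0,"rz":0,"fingers":-1},{"dx":-0.002,"dy":-0.003,"dz":0.28,"rx":0,"ry":0,"rz":0,"fingers":-1}]'
python3 -c "
from tgt import *
s=arm.read_state(); p,M=target(-65); delta(s,p,M); print(s['eef_pos'],rot(s['eef_rot']).as_matrix().T@s['ft_force'])"
python3 -m crank '[{"dx":0,"dy":0,"dz":0.02,"rx":0,"ry":0,"rz":0,"fingers":-1},{"dx":0,"dy":0,"dz":0.04,"rx":0,"ry":0,"rz":0,"fingers":-1},{"dx":0,"dy":0,"dz":0.04,"rx":0,"ry":0,"rz":0,"fingers":-1}]'
python3 snap.py wrist w10
python3 -c "
from tgt import *
s=arm.read_state(); p,M=target(-65); delta(s,p,M); print(s['eef_pos'],rot(s['eef_rot']).as_matrix().T@s['ft_force'])
im=cv2.imread('pics/w10.png'); z=im[185:275,215:335]; cv2.imwrite('pics/z14.png',cv2.resize(np.clip(z*1.4,0,255).astype(np.uint8),None,fx=6.5,fy=6.5,interpolation=cv2.INTER_CUBIC))"
```

```text
t: 10.8
eef_pos: [533.1, 277.3, 168.9]
eef_rot: [-0.013, 0.965, 0.05, 0.258]
ft_force: [-0.9, 0.4, -0.7]
gripper_width: 0.275
d mm [ 0.4 -0.8  4.7] share [ 0.004 -0.008  0.047] rot share [0.    0.001 0.004] deg [0.  0.  0.2]
[533.0714 277.2751 168.9164] [-1.097  -0.4981  0.2055]
t: 11.05
eef_pos: [534.9, 277.7, 166.9]
eef_rot: [-0.013, 0.964, 0.05, 0.259]
ft_force: [0.3, -0.7, -2.3]
gripper_width: 0.272
11.05 [534.9125 277.7078 166.8942] [-0.0126  0.9645  0.0498  0.2592] F [ 0.2503 -0.7051 -2.2571] M [-0.29    0.5854 -0.1732] q [-0.0956  0.3247 -0.71    2.0993  1.0463  0.5986 -1.4684] w 0.2716741257354845
d mm [-0.3 -0.5  2.2] share [-0.003 -0.005  0.022] rot share [-0.    -0.002  0.004] deg [-0.  -0.1  0.2]
[534.857  277.7256 167.0443] [-1.9503  1.7261  2.4383]
```

View pics/z14.png

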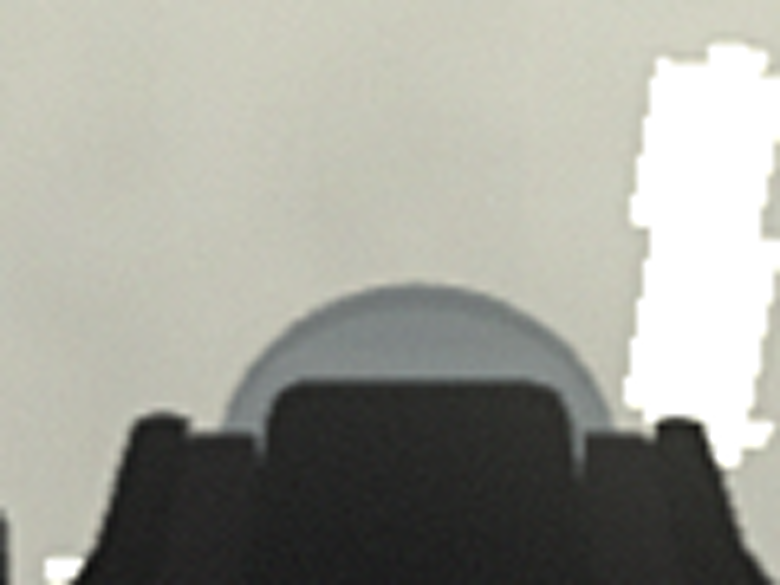

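No seating reaction yet; ~2 mm to go. Push in small steps.

```bash
cat > f.py <<'E'
from tgt import *
s=arm.read_state(); p,M=target(-65); delta(s,p,M); Q=rot(s['eef_rot']).as_matrix().T; print(s['t'],s['eef_pos'],'Ftool',Q@s['ft_force'],'Mtool',Q@s['wrist_torque'])
E
python3 -m crank '[{"dx":0,"dy":0,"dz":0.02,"rx":0,"ry":0,"rz":0,"fingers":-1},{"dx":0,"dy":0,"dz":0.02,"rx":0,"ry":0,"rz":0,"fingers":-1},{"dx":0,"dy":0,"dz":0.02,"rx":0,"ry":0,"rz":0,"fingers":-1}]'; python3 f.py
python3 -m crank '[{"dx":0,"dy":0,"dz":0.02,"rx":0,"ry":0,"rz":0,"fingers":-1},{"dx":0,"dy":0,"dz":0.02,"rx":0,"ry":0,"rz":0,"fingers":-1},{"dx":0,"dy":0,"dz":0.02,"rx":0,"ry":0,"rz":0,"fingers":-1}]'; python3 f.py
```

```text
t: 11.35
eef_pos: [535.8, 277.8, 165.4]
eef_rot: [-0.013, 0.964, 0.05, 0.259]
ft_force: [0.5, -1.4, -1.8]
gripper_width: 0.272
d mm [-0.3 -0.6  0.3] share [-0.003 -0.006  0.003] rot share [-0.    -0.002  0.004] deg [-0.  -0.1  0.2]
11.35 [535.827  277.8004 165.4223] Ftool [-0.5971  1.469   1.7481] Mtool [-0.3288 -0.7167 -0.0017]
t: 11.6
eef_pos: [536.0, 278.0, 165.1]
eef_rot: [-0.012, 0.964, 0.05, 0.26]
ft_force: [-10.4, -6.1, 13.1]
gripper_width: 0.275
d mm [-0.4 -0.4 -0.1] share [-0.004 -0.004 -0.001] rot share [ 0.002 -0.004  0.005] deg [ 0.1 -0.2  0.2]
11.6 [536.0475 278.0359 165.1028] Ftool [ -2.9073   5.0216 -16.8367] Mtool [-1.1436 -1.4601  0.0338]
```

Reaction -17 N exactly at the expected depth (0.1 mm off): the collar is down. One small extra push with lateral relief, then look.

```bash
python3 -m crank '[{"dx":0,"dy":0.005,"dz":0.01,"rx":0,"ry":0,"rz":0,"fingers":-1},{"dx":0,"dy":0.005,"dz":0.01,"rx":0,"ry":0,"rz":0,"fingers":-1},{"dx":0,"dy":0.005,"dz":0.01,"rx":0,"ry":0,"rz":0,"fingers":-1}]'; python3 f.py
python3 snap.py side s11
python3 -c "
import cv2
im=cv2.imread('pics/s11.png'); cv2.imwrite('pics/z15.png',cv2.resize(im[220:370,50:250],None,fx=4,fy=4,interpolation=cv2.INTER_CUBIC))"
```

```text
t: 11.85
eef_pos: [536.0, 278.0, 165.1]
eef_rot: [-0.012, 0.964, 0.05, 0.26]
ft_force: [-16.4, -7.6, 19.5]
gripper_width: 0.273
d mm [-0.3 -0.4 -0.1] share [-0.003 -0.004 -0.001] rot share [ 0.002 -0.005  0.005] deg [ 0.1 -0.2  0.2]
11.85 [536.0387 278.0339 165.0705] Ftool [ -4.9225   5.9188 -25.4722] Mtool [-1.4754 -1.8485  0.0516]
11.85 [536.0387 278.0339 165.0705] [-0.0118  0.9641  0.05    0.2605] F [-16.3863  -7.5763  19.5495] M [-1.4316  1.708  -0.7934] q [-0.1005  0.329  -0.7064  2.1     1.0598  0.5989 -1.4808] w 0.2731679454741908
```

View pics/z15.png

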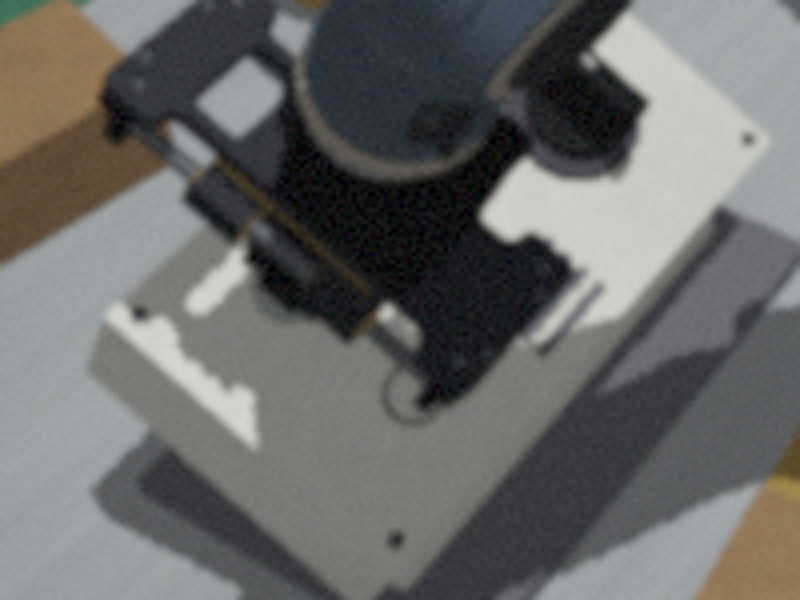

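The force rose to 25 N with no further motion, so the collar is seated. Relieve, open, retreat along the axis.

```bash
python3 -m crank '[{"dx":0,"dy":0,"dz":-0.02,"rx":0,"ry":0,"rz":0,"fingers":-1},{"dx":0,"dy":0,"dz":-0.02,"rx":0,"ry":0,"rz":0,"fingers":0},{"dx":0,"dy":0,"dz":-0.02,"rx":0,"ry":0,"rz":0,"fingers":1},{"dx":0,"dy":0,"dz":-0.02,"rx":0,"ry":0,"rz":0,"fingers":1},{"dx":0,"dy":0,"dz":-0.02,"rx":0,"ry":0,"rz":0,"fingers":1},{"dx":0,"dy":0,"dz":-0.02,"rx":0,"ry":0,"rz":0,"fingers":1},{"dx":0,"dy":0,"dz":-0.02,"rx":0,"ry":0,"rz":0,"fingers":1},{"dx":0,"dy":0,"dz":-0.02,"rx":0,"ry":0,"rz":0,"fingers":1},{"dx":0,"dy":0,"dz":-0.02,"rx":0,"ry":0,"rz":0,"fingers":1},{"dx":0,"dy":0,"dz":-0.02,"rx":0,"ry":0,"rz":0,"fingers":1}]'
python3 -m crank '[{"dx":0,"dy":0,"dz":-0.1,"rx":0,"ry":0,"rz":0,"fingers":1},{"dx":0,"dy":0,"dz":-0.3,"rx":0,"ry":0,"rz":0,"fingers":1},{"dx":0,"dy":0,"dz":-0.6,"rx":0,"ry":0,"rz":0,"fingers":1},{"dx":0,"dy":0,"dz":-0.9,"rx":0,"ry":0,"rz":0,"fingers":1},{"dx":0,"dy":0,"dz":-1,"rx":0,"ry":0,"rz":0,"fingers":1},{"dx":0,"dy":0,"dz":-1,"rx":0,"ry":0,"rz":0,"fingers":1},{"dx":0,"dy":0,"dz":-1,"rx":0,"ry":0,"rz":0,"fingers":1}]'
python3 snap.py wrist w12; python3 f.py
```

```text
t: 12.73
eef_pos: [536.3, 277.6, 164.5]
eef_rot: [-0.013, 0.964, 0.05, 0.259]
ft_force: [0.6, 0.5, -0.7]
gripper_width: 0.877
t: 13.32
eef_pos: [486.7, 272.2, 251.5]
eef_rot: [-0.012, 0.964, 0.05, 0.26]
ft_force: [0.5, 0.1, -0.4]
gripper_width: 0.999
13.3167 [486.6575 272.1575 251.4857] [-0.0125  0.9643  0.0496  0.2599] F [ 0.4854  0.0767 -0.3805] M [-0.0812  0.515  -0.0593] q [ 0.0274  0.1272 -0.8387  2.0858  0.7144  0.67   -1.1888] w 0.9986944769147121
d mm [ 0.  -1.8 98.8] share [ 0.    -0.018  0.988] rot share [ 0.001 -0.001  0.003] deg [ 0.  -0.1  0.2]
13.3667 [486.6101 271.7242 250.4664] Ftool [ 0.0929 -0.4506 -0.1732] Mtool [-0.0095 -0.519   0.0385]
```

View pics/w12.png

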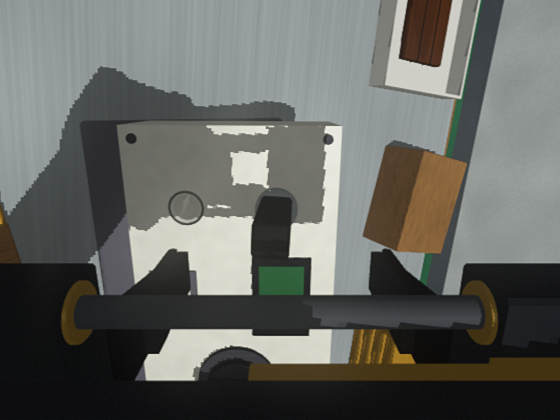

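The probe stays in the well, but the handle looks slightly slanted at (265..293,195)→(251..292,250). Measure whether it tilts or just twisted.

```bash
python3 snap.py side s13; python3 snap.py top t13; python3 - <<'E'
from h import *
im=cv2.imread('pics/w12.png'); z=im[180:270,225:325]
cv2.imwrite('pics/z16.png',cv2.resize(np.clip(z*2.2,0,255).astype(np.uint8),None,fx=6.5,fy=6.5,interpolation=cv2.INTER_CUBIC))
a=cv2.imread('pics/s13.png')[230:330,70:200]
cv2.imwrite('pics/z17.png',cv2.resize(a,None,fx=5,fy=5,interpolation=cv2.INTER_CUBIC))
E
```

```text
13.3667 [486.6101 271.7242 250.4664] [-0.0123  0.9645  0.0495  0.259 ] F [-0.0523  0.448   0.1955] M [-0.0418  0.5173 -0.0391] q [ 0.027   0.1286 -0.8379  2.0864  0.7143  0.67   -1.1888] w 0.9990278488656171
13.4167 [486.5424 271.656  249.92  ] [-0.0122  0.9647  0.0496  0.2585] F [-0.1945  0.0748 -0.6001] M [-0.0803  0.435  -0.0069] q [ 0.0267  0.1295 -0.8375  2.0866  0.7142  0.6699 -1.1886] w 0.9972084213068354
```

View pics/z16.png

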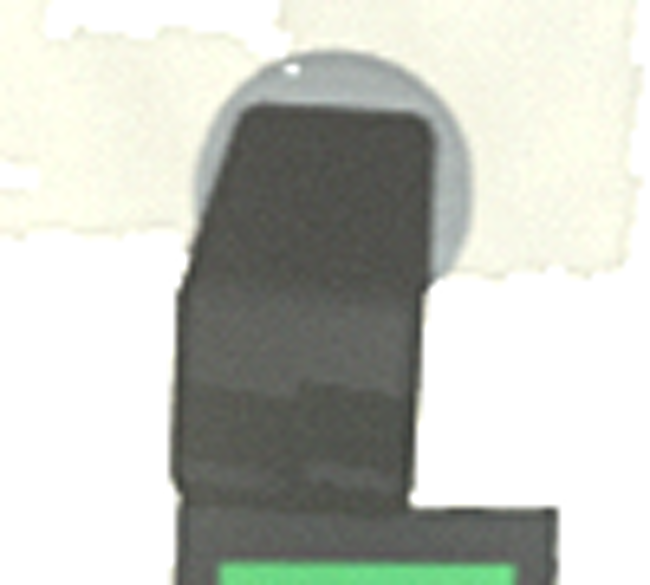

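View pics/z17.png

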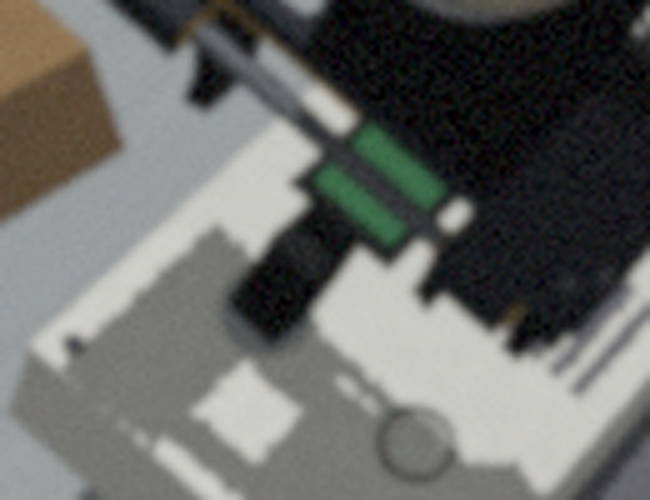

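```bash
python3 - <<'E'
from wt import *
K,Tt,ot,s=toolcam('w12'); print(ot,Tt[:,2])
un=lambda p:(225+(p[0]+.5)/6.5-.5,180+(p[1]+.5)/6.5-.5)
Z=121.5
f=[at(*un(p),Z-6) for p in [(242,103),(432,115)]]; t=[at(*un(p),Z-76) for p in [(184,290),(427,292),(410,503),(176,497)]]
print('foot',f); print('top',t)
fm=np.mean(f,0); tm=np.mean(t[:2],0); print('foot edge',fm,np.linalg.norm(f[0]-f[1]),'top edge',tm,np.linalg.norm(t[0]-t[1]),'lean deg x,y',np.degrees(np.arctan2((tm-fm)[:2],70)))
c=[at(*un(p),Z-3) for p in [(195,200),(473,200),(335,48)]]; print('collar',c)
E
```

```text
[  -0.8839  -77.969  -162.6054] [-0.0012 -0.2826 -0.9592]
foot [array([-14.1652,  -8.0841, 115.5   ]), array([  8.5689,  -6.6168, 115.5   ])]
top [array([-16.3971,  -7.9794,  45.5   ]), array([ 5.8395, -7.7971, 45.5   ]), array([ 4.4388, 13.114 , 45.5   ]), array([-17.5437,  12.5119,  45.5   ])]
foot edge [ -2.7982  -7.3504 115.5   ] 22.781336960122516 top edge [-5.2788 -7.8882 45.5   ] 22.237349081407945 lean deg x,y [-2.0296 -0.4402]
collar [array([-20.2063,   4.8892, 118.5   ]), array([ 13.7964,   4.8715, 118.5   ]), array([ -3.0564, -14.1409, 118.5   ])]
```

Measured lean relative to the tool is about -2° (downslope), though the arm was still settling in that picture. I'll retreat further, let it settle, and measure again.

```bash
python3 -m crank '[{"dx":0,"dy":0.2,"dz":-0.3,"rx":0,"ry":0,"rz":0,"fingers":1},{"dx":0,"dy":0.2,"dz":-0.6,"rx":0,"ry":0,"rz":0,"fingers":1},{"dx":0,"dy":0.2,"dz":-0.6,"rx":0,"ry":0,"rz":0,"fingers":1},{"dx":0,"dy":0.2,"dz":-0.6,"rx":0,"ry":0,"rz":0,"fingers":1},{"dx":0,"dy":0.2,"dz":-0.6,"rx":0,"ry":0,"rz":0,"fingers":1},{"dx":0,"dy":0.2,"dz":-0.6,"rx":0,"ry":0,"rz":0,"fingers":1}]'
python3 snap.py wrist w14; python3 f.py
python3 - <<'E'
from h import *
im=cv2.imread('pics/w14.png'); z=im[130:250,215:325]
cv2.imwrite('pics/z18.png',cv2.resize(np.clip(z*2.0,0,255).astype(np.uint8),None,fx=6,fy=6,interpolation=cv2.INTER_CUBIC))
E
```

```text
t: 13.97
eef_pos: [458.4, 249.0, 301.4]
eef_rot: [-0.012, 0.965, 0.05, 0.258]
ft_force: [0.9, 0.7, -0.5]
gripper_width: 1.0
13.9667 [458.4151 249.0141 301.3858] [-0.0124  0.9648  0.0499  0.2579] F [ 0.8942  0.7276 -0.4965] M [-0.0224  0.5001  0.0112] q [ 0.1369 -0.0327 -0.8593  2.078   0.4325  0.6977 -0.9037] w 1.0004884407719117
d mm [  1.1 -21.3 158. ] share [ 0.011 -0.213  1.58 ] rot share [-0.     0.002  0.004] deg [-0.   0.1  0.2]
14.0167 [458.4292 249.1563 301.4246] Ftool [0.0741 0.2589 0.1515] Mtool [-0.0435 -0.4756  0.0111]
```

View pics/w14.png

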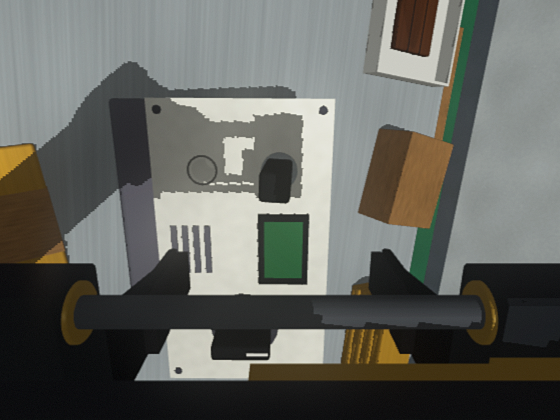

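View pics/z18.png

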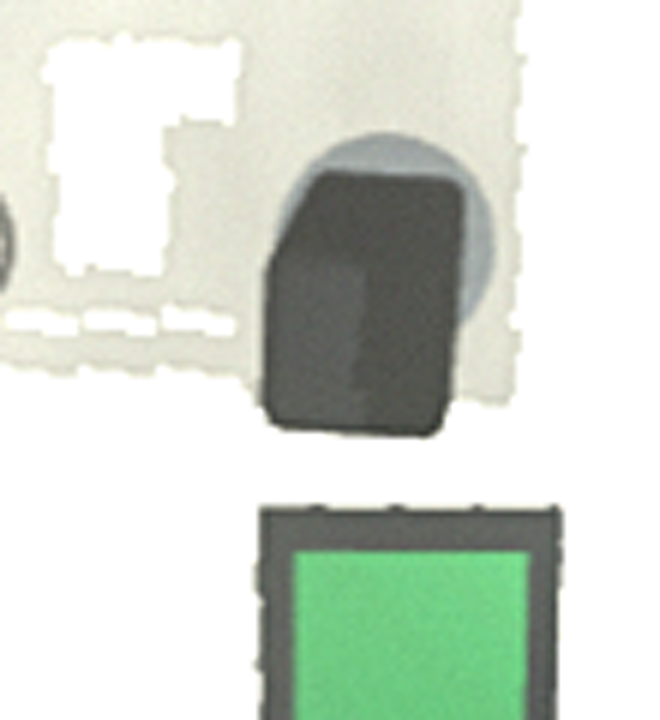

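```bash
python3 - <<'E'
from wt import *
un=lambda p:(215+(p[0]+.5)/6-.5,130+(p[1]+.5)/6-.5)
Z=180.5
f=[at(*un(p),Z-6) for p in [(322,170),(463,178)]]; t=[at(*un(p),Z-76) for p in [(265,258),(458,262),(446,438),(262,428)]]
fm=np.mean(f,0); tm=np.mean(t[:2],0); print('foot',f,'\ntop',t)
print('foot mid',fm,np.linalg.norm(f[0]-f[1]),'top mid',tm,np.linalg.norm(t[0]-t[1]),'topc',np.mean(t,0),'lean',np.degrees(np.arctan2((tm-fm)[:2],70)))
c=[at(*un(p),Z-1) for p in [(275,235),(495,240),(386,132)]]; print('collar',c)
ring=at(202,170,Z); print('wide',ring,'-> narrow expected',ring+[74,0,0]); print('screws',at(156,109.5,Z),at(323,110,Z))
E
```

```text
foot [array([-10.6057, -28.6759, 174.5   ]), array([ 10.9163, -27.4686, 174.5   ])] 
top [array([-15.6748, -28.0827, 104.5   ]), array([  7.9138, -27.603 , 104.5   ]), array([  6.6339,  -5.3125, 104.5   ]), array([-16.3672,  -6.5942, 104.5   ])]
foot mid [  0.1553 -28.0722 174.5   ] 21.55590973250881 top mid [ -3.8805 -27.8429 104.5   ] 23.59342134658047 topc [ -4.3736 -16.8981 104.5   ] lean [-3.2997  0.1877]
collar [array([-18.1595, -17.7952, 179.5   ]), array([ 16.1968, -17.0297, 179.5   ]), array([ -0.8434, -33.8123, 179.5   ])]
wide [-73.1408 -16.3993 180.5   ] -> narrow expected [  0.8592 -16.3993 180.5   ]
screws [-111.2297  -71.2179  180.5   ] [ 38.7441 -70.9073 180.5   ]
```

The lean is real, ~2.5–3° downslope, which is about the free play in the hole, so the collar's upper edge is slightly up. I'll regrasp (the pads square the handle), press it flat, then release with no sideways preload.

```bash
cat > g.py <<'E'
from tgt import *
s=arm.read_state(); _,M=target(0); xp,yp,n=panel(psi)
p=np.array([536.2,277.7,165.0]); delta(s,p+n*0,M); Q=rot(s['eef_rot']).as_matrix().T; print(s['t'],s['eef_pos'],'w',s['gripper_width'],'Ftool',Q@s['ft_force'],'Mtool',Q@s['wrist_torque'])
E
python3 g.py
```

```text
d mm [  1.6 -20.6 158.3] share [ 0.016 -0.206  1.583] rot share [-0.     0.002  0.004] deg [-0.   0.1  0.2]
14.0167 [458.4292 249.1563 301.4246] w 1.0003737068909995 Ftool [0.0741 0.2589 0.1515] Mtool [-0.0435 -0.4756  0.0111]
```

```bash
python3 -m crank '[{"dx":0.016,"dy":-0.2,"dz":0.2,"rx":0,"ry":0.002,"rz":0.004,"fingers":1},{"dx":0.016,"dy":-0.2,"dz":0.5,"rx":0,"ry":0.002,"rz":0.004,"fingers":1},{"dx":0.016,"dy":-0.2,"dz":0.8,"rx":0,"ry":0.002,"rz":0.004,"fingers":1},{"dx":0.016,"dy":-0.2,"dz":0.8,"rx":0,"ry":0.002,"rz":0.004,"fingers":1},{"dx":0.016,"dy":-0.2,"dz":0.8,"rx":0,"ry":0.002,"rz":0.004,"fingers":1}]'
python3 g.py
python3 -m crank '[{"dx":0,"dy":0,"dz":0.2,"rx":0,"ry":0,"rz":0,"fingers":1},{"dx":0,"dy":0,"dz":0.4,"rx":0,"ry":0,"rz":0,"fingers":1},{"dx":0,"dy":0,"dz":0.6,"rx":0,"ry":0,"rz":0,"fingers":1},{"dx":0,"dy":0,"dz":0.74,"rx":0,"ry":0,"rz":0,"fingers":1},{"dx":0,"dy":0,"dz":0.74,"rx":0,"ry":0,"rz":0,"fingers":1},{"dx":0,"dy":0,"dz":0.74,"rx":0,"ry":0,"rz":0,"fingers":1}]'
python3 g.py
```

```text
t: 14.43
eef_pos: [497.1, 273.2, 231.7]
eef_rot: [-0.013, 0.965, 0.049, 0.257]
ft_force: [0.2, 0.1, 1.1]
gripper_width: 0.997
d mm [ 1.  -0.6 77.5] share [ 0.01  -0.006  0.775] rot share [-0.     0.004  0.001] deg [-0.   0.2  0. ]
14.4333 [497.0556 273.1795 231.7366] w 0.9969167278599685 Ftool [ 0.7115 -0.0731 -0.8976] Mtool [-0.0094 -0.4601 -0.0701]
t: 14.93
eef_pos: [534.7, 277.9, 171.6]
eef_rot: [-0.014, 0.964, 0.048, 0.26]
ft_force: [0.4, -0.1, 0.7]
gripper_width: 1.004
d mm [-2.   0.4  6.5] share [-0.02   0.004  0.065] rot share [-0.001 -0.005  0.   ] deg [-0.1 -0.2  0. ]
14.9333 [534.6541 277.8918 171.6176] w 1.004184351248664 Ftool [ 0.7028  0.1232 -0.4356] Mtool [-0.0474 -0.4655 -0.0426]
```

```bash
python3 -m crank '[{"dx":-0.012,"dy":0.004,"dz":0.06,"rx":0,"ry":0,"rz":0,"fingers":1},{"dx":-0.012,"dy":0.004,"dz":0.06,"rx":0,"ry":0,"rz":0,"fingers":1},{"dx":-0.012,"dy":0.004,"dz":0.06,"rx":0,"ry":0,"rz":0,"fingers":-1},{"dx":-0.012,"dy":0.004,"dz":0.06,"rx":0,"ry":0,"rz":0,"fingers":-1},{"dx":-0.012,"dy":0.004,"dz":0.06,"rx":0,"ry":0,"rz":0,"fingers":-1},{"dx":-0.012,"dy":0.004,"dz":0.06,"rx":0,"ry":0,"rz":0,"fingers":-1},{"dx":-0.012,"dy":0.004,"dz":0.06,"rx":0,"ry":0,"rz":0,"fingers":-1},{"dx":-0.012,"dy":0.004,"dz":0.06,"rx":0,"ry":0,"rz":0,"fingers":-1},{"dx":-0.012,"dy":0.004,"dz":0.06,"rx":0,"ry":0,"rz":0,"fingers":-1},{"dx":-0.012,"dy":0.004,"dz":0.06,"rx":0,"ry":0,"rz":0,"fingers":-1},{"dx":-0.012,"dy":0.004,"dz":0.06,"rx":0,"ry":0,"rz":0,"fingers":-1},{"dx":-0.012,"dy":0.004,"dz":0.06,"rx":0,"ry":0,"rz":0,"fingers":-1},{"dx":-0.012,"dy":0.004,"dz":0.06,"rx":0,"ry":0,"rz":0,"fingers":-1},{"dx":-0.012,"dy":0.004,"dz":0.06,"rx":0,"ry":0,"rz":0,"fingers":-1},{"dx":-0.012,"dy":0.004,"dz":0.06,"rx":0,"ry":0,"rz":0,"fingers":-1}]'
python3 g.py
python3 -m crank '[{"dx":0,"dy":0,"dz":0.01,"rx":0,"ry":0,"rz":0,"fingers":-1},{"dx":0,"dy":0,"dz":0.02,"rx":0,"ry":0,"rz":0,"fingers":-1},{"dx":0,"dy":0,"dz":0.02,"rx":0,"ry":0,"rz":0,"fingers":-1},{"dx":0,"dy":0,"dz":0.02,"rx":0,"ry":0,"rz":0,"fingers":-1}]'
python3 g.py
```

```text
t: 16.18
eef_pos: [536.6, 277.0, 164.6]
eef_rot: [-0.013, 0.964, 0.048, 0.26]
ft_force: [-0.9, 0.9, -0.5]
gripper_width: 0.273
d mm [-0.1 -0.7 -0.5] share [-0.001 -0.007 -0.005] rot share [-0.    -0.003  0.   ] deg [-0.  -0.2  0. ]
16.1833 [536.6446 277.029  164.6409] w 0.2732307712115438 Ftool [-0.9773 -0.956   0.0295] Mtool [-0.0967 -0.7015 -0.0308]
t: 16.52
eef_pos: [536.7, 277.1, 164.5]
eef_rot: [-0.012, 0.964, 0.048, 0.261]
ft_force: [-14.2, -5.7, 17.7]
gripper_width: 0.275
d mm [-0.1 -0.6 -0.6] share [-0.001 -0.006 -0.006] rot share [ 0.003 -0.006  0.001] deg [ 0.1 -0.3  0.1]
16.5167 [536.6664 277.1362 164.5437] w 0.2752431989349546 Ftool [ -3.7933   4.2736 -22.6786] Mtool [-1.1349 -1.5783  0.0016]
```

```bash
python3 -m crank '[{"dx":0,"dy":0,"dz":-0.017,"rx":0,"ry":0,"rz":0,"fingers":-1},{"dx":0,"dy":0,"dz":-0.017,"rx":0,"ry":0,"rz":0,"fingers":-1},{"dx":0,"dy":0,"dz":-0.017,"rx":0,"ry":0,"rz":0,"fingers":-1}]'
python3 g.py
python3 -m crank '[{"dx":0,"dy":0,"dz":0,"rx":0,"ry":0,"rz":0,"fingers":-0.3},{"dx":0,"dy":0,"dz":0,"rx":0,"ry":0,"rz":0,"fingers":-0.3},{"dx":0,"dy":0,"dz":0,"rx":0,"ry":0,"rz":0,"fingers":-0.3}]'
python3 snap.py wrist w15; python3 g.py
python3 - <<'E'
from h import *
im=cv2.imread('pics/w15.png'); z=im[215:305,215:345]
cv2.imwrite('pics/z19.png',cv2.resize(np.clip(z*2.0,0,255).astype(np.uint8),None,fx=6,fy=6,interpolation=cv2.INTER_CUBIC))
E
```

```text
t: 16.77
eef_pos: [536.8, 277.1, 164.7]
eef_rot: [-0.013, 0.964, 0.048, 0.26]
ft_force: [-4.4, -1.6, 4.4]
gripper_width: 0.276
d mm [-0.3 -0.6 -0.5] share [-0.003 -0.006 -0.005] rot share [-0.    -0.004  0.   ] deg [-0.  -0.2  0. ]
16.7667 [536.8235 277.1253 164.7087] w 0.2755790685350366 Ftool [-1.7279  1.1884 -6.0723] Mtool [-0.3258 -0.9527 -0.0399]
t: 17.02
eef_pos: [537.3, 277.3, 164.5]
eef_rot: [-0.013, 0.964, 0.048, 0.26]
ft_force: [0.5, -0.2, -0.3]
gripper_width: 0.337
17.0167 [537.3133 277.2853 164.4626] [-0.0134  0.9643  0.0483  0.26  ] F [ 0.4817 -0.1967 -0.2681] M [-0.0625  0.4681 -0.0156] q [-0.055   0.3435 -0.7585  2.0974  1.0816  0.6139 -1.4962] w 0.3373856609033774
d mm [-0.6 -0.5 -1. ] share [-0.006 -0.005 -0.01 ] rot share [-0.001 -0.004 -0.   ] deg [-0.  -0.2 -0. ]
17.0667 [537.2717 277.263  164.4525] w 0.34166172258089766 Ftool [-0.513  -0.8725  0.0333] Mtool [-0.0649 -0.4904 -0.0002]
```

View pics/z19.png

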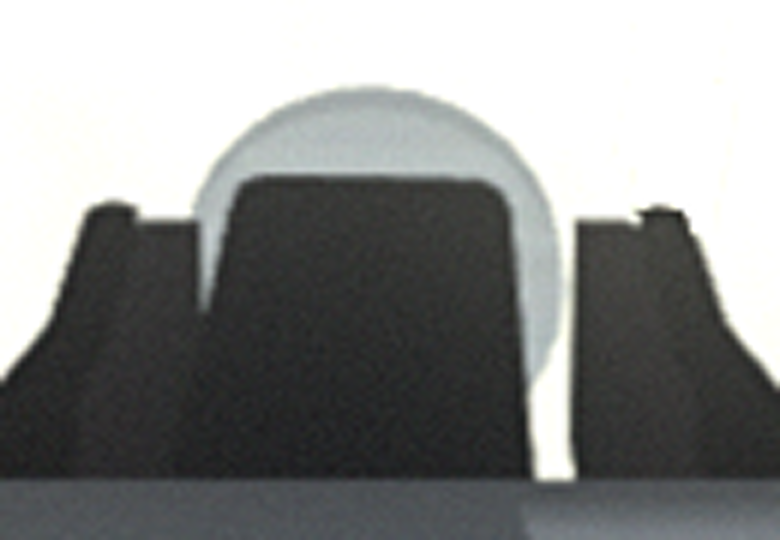

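With 2.7 mm of finger clearance, the handle slid and leaned onto the downslope finger: gravity takes up the hole play. I'll regrip, shift the stem against the downslope wall so it can't slide, press flat, unload, and release gently.

```bash
python3 -m crank '[{"dx":-0.015,"dy":0,"dz":0,"rx":0,"ry":0.004,"rz":0,"fingers":-1},{"dx":-0.015,"dy":0,"dz":0,"rx":0,"ry":0.004,"rz":0,"fingers":-1},{"dx":-0.015,"dy":0,"dz":0,"rx":0,"ry":0.004,"rz":0,"fingers":-1},{"dx":-0.015,"dy":0,"dz":0,"rx":0,"ry":0.004,"rz":0,"fingers":-1},{"dx":-0.015,"dy":0,"dz":0,"rx":0,"ry":0.004,"rz":0,"fingers":-1}]'
python3 g.py
python3 -m crank '[{"dx":-0.01,"dy":0,"dz":0,"rx":0,"ry":0,"rz":0,"fingers":-1},{"dx":-0.01,"dy":0,"dz":0,"rx":0,"ry":0,"rz":0,"fingers":-1},{"dx":-0.01,"dy":0,"dz":0,"rx":0,"ry":0,"rz":0,"fingers":-1}]'
python3 g.py
python3 -m crank '[{"dx":-0.005,"dy":0,"dz":0.01,"rx":0,"ry":0,"rz":0,"fingers":-1},{"dx":-0.005,"dy":0,"dz":0.02,"rx":0,"ry":0,"rz":0,"fingers":-1},{"dx":-0.005,"dy":0,"dz":0.02,"rx":0,"ry":0,"rz":0,"fingers":-1},{"dx":-0.005,"dy":0,"dz":0.02,"rx":0,"ry":0,"rz":0,"fingers":-1}]'
python3 g.py
```

```text
t: 17.48
eef_pos: [535.5, 276.9, 163.5]
eef_rot: [-0.013, 0.964, 0.048, 0.261]
ft_force: [0.6, 0.7, -1.8]
gripper_width: 0.274
d mm [ 1.4 -0.7 -0.9] share [ 0.014 -0.007 -0.009] rot share [-0.    -0.007  0.   ] deg [-0.  -0.3  0. ]
17.4833 [535.5142 276.9094 163.5494] w 0.27417713357977347 Ftool [-0.3038 -0.6314  1.8568] Mtool [-0.0484 -0.5936  0.0173]
t: 17.73
eef_pos: [535.2, 276.8, 163.5]
eef_rot: [-0.013, 0.964, 0.048, 0.262]
ft_force: [1.5, 0.1, -2.0]
gripper_width: 0.275
d mm [ 1.7 -0.8 -0.7] share [ 0.017 -0.008 -0.007] rot share [-0.    -0.009 -0.   ] deg [-0.  -0.4 -0. ]
17.7333 [535.1537 276.8359 163.4776] w 0.2746883047492849 Ftool [0.2703 0.0817 2.4815] Mtool [-0.0717 -0.2556 -0.0048]
t: 18.07
eef_pos: [535.3, 276.9, 163.3]
eef_rot: [-0.012, 0.964, 0.048, 0.263]
ft_force: [-10.0, -4.8, 15.7]
gripper_width: 0.276
d mm [ 1.7 -0.7 -1. ] share [ 0.017 -0.007 -0.01 ] rot share [ 0.002 -0.012  0.001] deg [ 0.1 -0.5  0. ]
18.0667 [535.2637 276.9246 163.2691] w 0.2758247309460998 Ftool [ -1.0704   3.814  -18.8047] Mtool [-1.032  -0.8727 -0.0089]
```

```bash
python3 -m crank '[{"dx":0,"dy":0,"dz":0,"rx":-0.002,"ry":-0.014,"rz":0,"fingers":-1},{"dx":0,"dy":0,"dz":0.005,"rx":-0.002,"ry":-0.014,"rz":0,"fingers":-1},{"dx":0,"dy":0,"dz":0.005,"rx":-0.002,"ry":-0.014,"rz":0,"fingers":-1}]'
python3 g.py
python3 -m crank '[{"dx":0,"dy":0,"dz":-0.018,"rx":0,"ry":0,"rz":0,"fingers":-1},{"dx":0,"dy":0,"dz":-0.018,"rx":0,"ry":0,"rz":0,"fingers":-1},{"dx":0,"dy":0,"dz":-0.018,"rx":0,"ry":0,"rz":0,"fingers":-1}]'
python3 g.py
```

```text
t: 18.32
eef_pos: [535.5, 277.0, 163.3]
eef_rot: [-0.011, 0.965, 0.048, 0.258]
ft_force: [-11.8, -6.5, 19.2]
gripper_width: 0.274
d mm [ 1.5 -0.6 -1.1] share [ 0.015 -0.006 -0.011] rot share [0.005 0.002 0.001] deg [0.2 0.1 0. ]
18.3167 [535.4616 276.9887 163.3216] w 0.2743660073304485 Ftool [ -1.1616   5.4274 -22.8456] Mtool [-1.2945 -0.7161 -0.0143]
t: 18.57
eef_pos: [535.5, 276.9, 163.5]
eef_rot: [-0.012, 0.965, 0.048, 0.257]
ft_force: [-2.4, -2.4, 7.0]
gripper_width: 0.274
d mm [ 1.4 -0.7 -1. ] share [ 0.014 -0.007 -0.01 ] rot share [ 0.002  0.003 -0.   ] deg [ 0.1  0.2 -0. ]
18.5667 [535.5024 276.8988 163.4582] w 0.2739341636747272 Ftool [ 1.2523  2.1457 -7.3937] Mtool [-0.5476  0.1251 -0.0276]
```

```bash
python3 -m crank '[{"dx":0,"dy":0,"dz":-0.005,"rx":0,"ry":0,"rz":0,"fingers":-0.38},{"dx":0,"dy":0,"dz":-0.005,"rx":0,"ry":0,"rz":0,"fingers":-0.3},{"dx":0,"dy":0,"dz":-0.005,"rx":0,"ry":0,"rz":0,"fingers":-0.2},{"dx":0,"dy":0,"dz":-0.005,"rx":0,"ry":0,"rz":0,"fingers":-0.1},{"dx":0,"dy":0,"dz":-0.005,"rx":0,"ry":0,"rz":0,"fingers":-0.1}]'
python3 snap.py wrist w16; python3 g.py
python3 - <<'E'
from h import *
im=cv2.imread('pics/w16.png'); z=im[215:305,215:345]
cv2.imwrite('pics/z20.png',cv2.resize(np.clip(z*2.0,0,255).astype(np.uint8),None,fx=6,fy=6,interpolation=cv2.INTER_CUBIC))
E
```

```text
t: 18.98
eef_pos: [534.2, 277.0, 162.5]
eef_rot: [-0.012, 0.965, 0.048, 0.256]
ft_force: [0.4, 0.2, 0.5]
gripper_width: 0.43
18.9833 [534.2367 277.0008 162.4606] [-0.0123  0.9654  0.0483  0.2558] F [0.4331 0.1727 0.5411] M [0.0019 0.4683 0.0338] q [-0.054   0.3449 -0.7622  2.0987  1.0712  0.618  -1.4893] w 0.42977127332015536
d mm [ 2.9 -0.5 -1.2] share [ 0.029 -0.005 -0.012] rot share [0.001 0.007 0.   ] deg [0.1 0.3 0. ]
19.0333 [534.3168 276.9945 162.547 ] w 0.4378217908117308 Ftool [-0.2755 -0.3745 -0.6249] Mtool [-0.0254 -0.4616  0.0471]
```

View pics/z20.png

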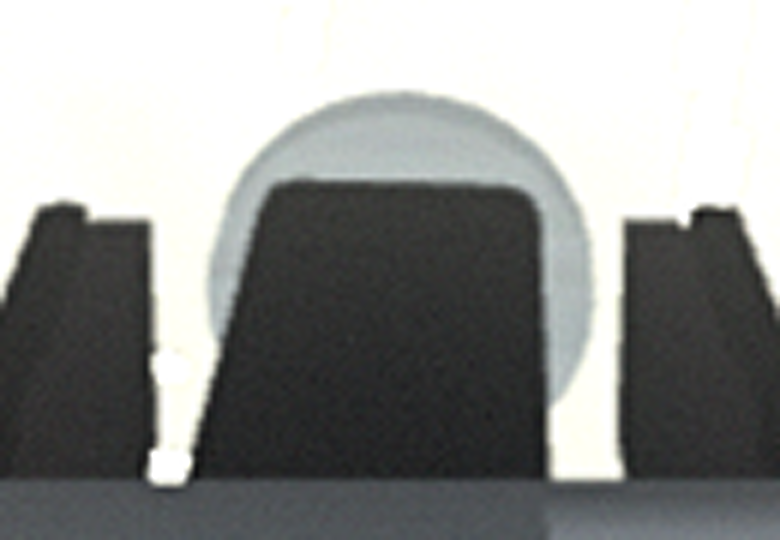

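The probe stands free with a small residual lean that is just the hole's play (2.5 mm over the stem). The push force rose without travel at nominal depth, so it is fully home. I accept that, and next fully open, retreat, and head for the knob with tool x along +yp (rz -90°), which keeps joint 7 in range for the turn.

```bash
python3 -m crank '[{"dx":0.01,"dy":0,"dz":-0.01,"rx":0,"ry":0,"rz":0,"fingers":1},{"dx":0.01,"dy":0,"dz":-0.01,"rx":0,"ry":0,"rz":0,"fingers":1},{"dx":0.01,"dy":0,"dz":-0.01,"rx":0,"ry":0,"rz":0,"fingers":1},{"dx":0.01,"dy":0,"dz":-0.01,"rx":0,"ry":0,"rz":0,"fingers":1},{"dx":0.01,"dy":0,"dz":-0.05,"rx":0,"ry":0,"rz":0,"fingers":1},{"dx":0.01,"dy":0,"dz":-0.2,"rx":0,"ry":0,"rz":0,"fingers":1},{"dx":0.01,"dy":0,"dz":-0.5,"rx":0,"ry":0,"rz":0,"fingers":1},{"dx":0.01,"dy":0,"dz":-0.8,"rx":0,"ry":0,"rz":0,"fingers":1},{"dx":0.01,"dy":0,"dz":-1,"rx":0,"ry":0,"rz":0,"fingers":1},{"dx":0.01,"dy":0,"dz":-1,"rx":0,"ry":0,"rz":0,"fingers":1}]'
python3 -m crank '[{"dx":0,"dy":0,"dz":-0.4,"rx":0,"ry":0,"rz":-1,"fingers":1},{"dx":0,"dy":0,"dz":-0.4,"rx":0,"ry":0,"rz":-1,"fingers":1},{"dx":0,"dy":0,"dz":-0.4,"rx":0,"ry":0,"rz":-1,"fingers":1},{"dx":0,"dy":0,"dz":-0.4,"rx":0,"ry":0,"rz":-1,"fingers":1},{"dx":0,"dy":0,"dz":-0.4,"rx":0,"ry":0,"rz":-1,"fingers":1},{"dx":0,"dy":0,"dz":-0.4,"rx":0,"ry":0,"rz":-1,"fingers":1},{"dx":0,"dy":0,"dz":-0.4,"rx":0,"ry":0,"rz":-1,"fingers":1},{"dx":0,"dy":0,"dz":-0.4,"rx":0,"ry":0,"rz":-1,"fingers":1}]'
cat > k.py <<'E'
import sys
from tgt import *
def kt(h):  # TCP h mm above the panel on knob axis
    xp,yp,n=panel(psi); M=np.stack([yp,xp,-n],1)
    return W-37*xp-165*yp+n*h,M
if __name__=='__main__':
    s=arm.read_state(); p,M=kt(float(sys.argv[1])); delta(s,p,M); Q=rot(s['eef_rot']).as_matrix().T
    print(s['t'],s['eef_pos'],'w',s['gripper_width'],'q',s['joint_positions'],'F',Q@s['ft_force'],'M',Q@s['wrist_torque'])
E
python3 k.py 140
```

```text
t: 19.87
eef_pos: [485.6, 274.5, 254.7]
eef_rot: [-0.013, 0.964, 0.049, 0.26]
ft_force: [-1.0, 0.1, 0.6]
gripper_width: 0.991
t: 20.53
eef_pos: [466.3, 269.8, 284.3]
eef_rot: [0.087, 0.873, 0.414, 0.241]
ft_force: [0.2, 0.5, -0.3]
gripper_width: 0.996
d mm [-144.3   93.1   21.2] share [-1.443  0.931  0.212] rot share [-0.006  0.005 -0.999] deg [ -0.3   0.2 -44.9]
20.5333 [466.3013 269.7879 284.2815] w 0.9959368382180473 q [ 0.1947  0.0567 -0.9944  2.0623  0.5802  0.7184 -0.2829] F [ 0.3646 -0.3009  0.4205] M [ 0.3301 -0.2809  0.0373]
```

```bash
python3 -m crank '[{"dx":-0.72,"dy":0.46,"dz":0,"rx":0,"ry":0,"rz":0,"fingers":1},{"dx":-0.72,"dy":0.46,"dz":0,"rx":0,"ry":0,"rz":0,"fingers":1},{"dx":-0.72,"dy":0.46,"dz":0,"rx":0,"ry":0,"rz":0,"fingers":1}]'
python3 -m crank '[{"dx":-0.72,"dy":0.46,"dz":0.1,"rx":-0.006,"ry":0.005,"rz":-1,"fingers":1},{"dx":-0.72,"dy":0.46,"dz":0.1,"rx":-0.006,"ry":0.005,"rz":-1,"fingers":1},{"dx":-0.72,"dy":0.46,"dz":0.1,"rx":-0.006,"ry":0.005,"rz":-1,"fingers":1},{"dx":-0.72,"dy":0.46,"dz":0.1,"rx":-0.006,"ry":0.005,"rz":-1,"fingers":1},{"dx":-0.72,"dy":0.46,"dz":0.1,"rx":-0.006,"ry":0.005,"rz":-1,"fingers":1},{"dx":-0.72,"dy":0.46,"dz":0.1,"rx":-0.006,"ry":0.005,"rz":-1,"fingers":1},{"dx":-0.72,"dy":0.46,"dz":0.1,"rx":-0.006,"ry":0.005,"rz":-1,"fingers":1},{"dx":-0.72,"dy":0.46,"dz":0.1,"rx":-0.006,"ry":0.005,"rz":-1,"fingers":1},{"dx":-0.72,"dy":0.46,"dz":0.1,"rx":-0.006,"ry":0.005,"rz":-1,"fingers":1}]'
python3 k.py 100; python3 snap.py wrist w17; python3 snap.py top t17
```

```text
t: 20.78
eef_pos: [457.4, 178.9, 273.6]
eef_rot: [0.089, 0.876, 0.41, 0.239]
ft_force: [-0.5, -0.1, 0.4]
gripper_width: 0.997
t: 21.53
eef_pos: [455.8, 101.4, 257.7]
eef_rot: [0.173, 0.648, 0.716, 0.192]
ft_force: [0.2, 0.0, 0.4]
gripper_width: 0.998
d mm [-1.4  0.8 51.4] share [-0.014  0.008  0.514] rot share [-0.    -0.001 -0.001] deg [-0.  -0.  -0.1]
21.5333 [455.7657 101.3952 257.6905] w 0.9976098779231557 q [ 0.1939 -0.1362 -0.535   2.2743  0.123   0.4792  1.2203] F [ 0.0244  0.3918 -0.2312] M [0.4478 0.103  0.0397]
21.5333 [455.7657 101.3952 257.6905] [0.1733 0.6483 0.716  0.1922] F [0.2203 0.0461 0.3961] M [0.0641 0.4564 0.0176] q [ 0.1939 -0.1362 -0.535   2.2743  0.123   0.4792  1.2203] w 0.9976098779231557
21.5833 [455.8327 101.4812 257.7976] [0.1732 0.6488 0.7155 0.1924] F [ 0.3211 -0.0173  0.0568] M [ 0.078   0.4406 -0.0008] q [ 0.1946 -0.1362 -0.5357  2.2741  0.1228  0.4792  1.2191] w 1.0025718699559838
```

View pics/w17.png

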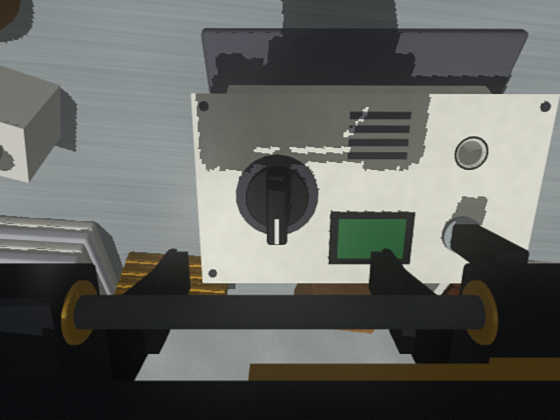

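View pics/t17.png

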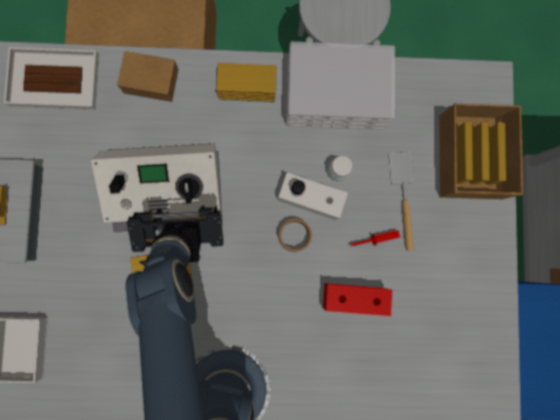

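Knob bar is upright in the wrist view at column ~277 (rows ~168–245), with the jaws centred at column 279. Check the offset by ray.

```bash
python3 - <<'E'
from wt import *
im=cv2.imread('pics/w17.png'); z=im[140:260,225:335]
cv2.imwrite('pics/z21.png',cv2.resize(np.clip(z*2.2,0,255).astype(np.uint8),None,fx=5,fy=5,interpolation=cv2.INTER_CUBIC))
print('bar top near end',at(268,245,101.5),at(287,245,101.5)); print('disc',at(237,195,139),at(318,195,139))
print('finger mid', at(178,252,0), at(380,252,0))
E
```

```text
bar top near end [ -9.2376  27.6338 101.5   ] [  5.358   27.6279 101.5   ]
disc [-36.1698  -2.5573 139.    ] [ 32.0939  -2.5961 139.    ]
finger mid [-48.8779  -9.2944   0.    ] [47.0949 -9.3312  0.    ]
```

View pics/z21.png

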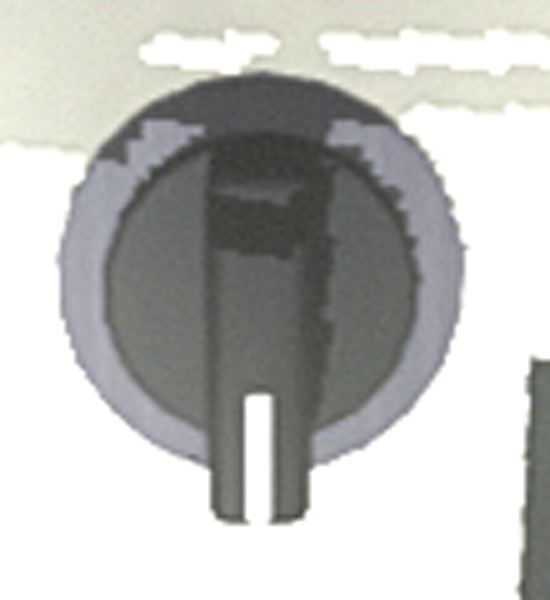

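Knob is at (-1.3, 0) from the tool axis, matching the world estimate. Descend onto it and grip.

```bash
python3 -m crank '[{"dx":-0.013,"dy":0.003,"dz":0.3,"rx":0,"ry":0,"rz":0,"fingers":1},{"dx":-0.013,"dy":0.003,"dz":0.6,"rx":0,"ry":0,"rz":0,"fingers":1},{"dx":-0.013,"dy":0.003,"dz":0.85,"rx":0,"ry":0,"rz":0,"fingers":0.4},{"dx":-0.013,"dy":0.003,"dz":1,"rx":0,"ry":0,"rz":0,"fingers":0.4},{"dx":-0.013,"dy":0.003,"dz":1,"rx":0,"ry":0,"rz":0,"fingers":0.4},{"dx":-0.013,"dy":0.003,"dz":1,"rx":0,"ry":0,"rz":0,"fingers":0.4}]'
python3 k.py 19
python3 snap.py wrist w18
```

```text
t: 22.13
eef_pos: [505.9, 105.4, 171.0]
eef_rot: [0.173, 0.648, 0.716, 0.192]
ft_force: [-0.1, 0.5, 0.2]
gripper_width: 0.783
d mm [-0.4  0.7 32.2] share [-0.004  0.007  0.322] rot share [-0.002 -0.001 -0.001] deg [-0.1 -0.1 -0.1]
22.1333 [505.8665 105.3639 170.9964] w 0.7829492124638476 q [ 0.1821  0.1204 -0.5785  2.2982  0.723   0.3065  0.6469] F [ 0.5299  0.0224 -0.1878] M [0.411  0.0762 0.011 ]
22.1333 [505.8665 105.3639 170.9964] [0.1727 0.6484 0.7161 0.1919] F [-0.1265  0.5197  0.1748] M [0.0303 0.4161 0.0291] q [ 0.1821  0.1204 -0.5785  2.2982  0.723   0.3065  0.6469] w 0.7829492124638476
```

View pics/w18.png

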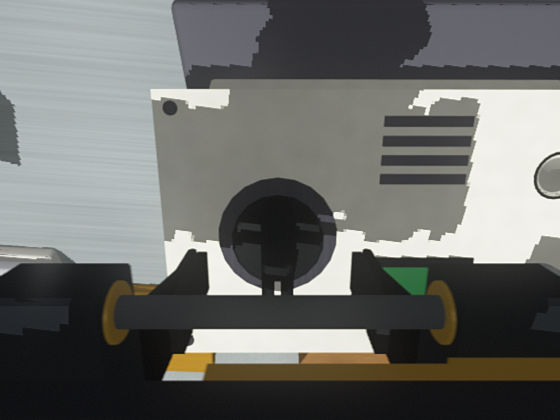

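```bash
python3 -m crank '[{"dx":-0.004,"dy":0.005,"dz":0.1,"rx":0,"ry":0,"rz":0,"fingers":0.4},{"dx":-0.004,"dy":0.005,"dz":0.2,"rx":0,"ry":0,"rz":0,"fingers":0.4},{"dx":-0.004,"dy":0.005,"dz":0.31,"rx":0,"ry":0,"rz":0,"fingers":0.4},{"dx":-0.004,"dy":0.005,"dz":0.31,"rx":0,"ry":0,"rz":0,"fingers":0.4},{"dx":-0.004,"dy":0.005,"dz":0.31,"rx":0,"ry":0,"rz":0,"fingers":0.4}]'
python3 k.py 19
python3 -m crank '[{"dx":0,"dy":0,"dz":0,"rx":0,"ry":0,"rz":0,"fingers":-1},{"dx":0,"dy":0,"dz":0,"rx":0,"ry":0,"rz":0,"fingers":-1},{"dx":0,"dy":0,"dz":0,"rx":0,"ry":0,"rz":0,"fingers":-1},{"dx":0,"dy":0,"dz":0,"rx":0,"ry":0,"rz":0,"fingers":-1},{"dx":0,"dy":0,"dz":0,"rx":0,"ry":0,"rz":0,"fingers":-1},{"dx":0,"dy":0,"dz":0,"rx":0,"ry":0,"rz":0,"fingers":-1},{"dx":0,"dy":0,"dz":0,"rx":0,"ry":0,"rz":0,"fingers":-1},{"dx":0,"dy":0,"dz":0,"rx":0,"ry":0,"rz":0,"fingers":-1},{"dx":0,"dy":0,"dz":0,"rx":0,"ry":0,"rz":0,"fingers":-1},{"dx":0,"dy":0,"dz":0,"rx":0,"ry":0,"rz":0,"fingers":-1},{"dx":0,"dy":0,"dz":0,"rx":0,"ry":0,"rz":0,"fingers":-1},{"dx":0,"dy":0,"dz":0,"rx":0,"ry":0,"rz":0,"fingers":-1}]'
python3 k.py 19; python3 snap.py wrist w19
```

```text
t: 22.6
eef_pos: [522.2, 106.7, 146.4]
eef_rot: [0.174, 0.648, 0.716, 0.193]
ft_force: [-1.3, 0.3, 0.1]
gripper_width: 0.7
d mm [-0.1 -1.3  2.6] share [-0.001 -0.013  0.026] rot share [ 0.003 -0.001  0.   ] deg [ 0.1 -0.   0. ]
22.6 [522.2168 106.7192 146.3507] w 0.6999053822756193 q [ 0.0933  0.1879 -0.4913  2.2983  0.9491  0.2727  0.4305] F [ 0.4624 -1.045  -0.7702] M [ 0.4017  0.0782 -0.021 ]
t: 23.6
eef_pos: [522.2, 106.1, 145.2]
eef_rot: [0.174, 0.648, 0.716, 0.192]
ft_force: [-2.1, -1.3, 1.3]
gripper_width: 0.183
d mm [ 0.6 -0.6  1.7] share [ 0.006 -0.006  0.017] rot share [ 0.001  0.    -0.   ] deg [ 0.  0. -0.]
23.6 [522.1889 106.095  145.2255] w 0.18310869039991326 q [ 0.0931  0.19   -0.4901  2.2986  0.9526  0.2728  0.4276] F [-1.0598 -1.253  -2.1726] M [ 0.4335 -0.3219  0.1013]
23.6 [522.1889 106.095  145.2255] [0.1739 0.6481 0.7161 0.1922] F [-2.0562 -1.2706  1.2533] M [-0.27    0.4086 -0.2489] q [ 0.0931  0.19   -0.4901  2.2986  0.9526  0.2728  0.4276] w 0.18310869039991326
```

View pics/w19.png

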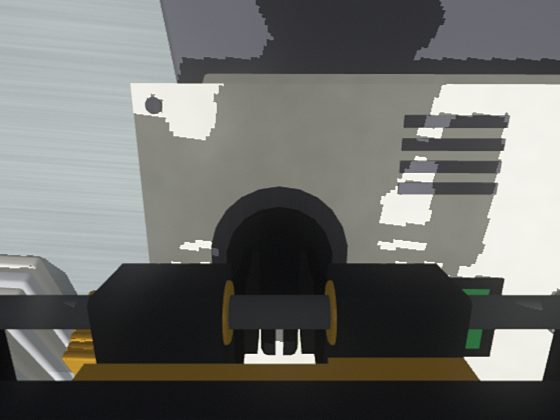

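Gripped at 15.9 mm (bar is 16). Turn +rz (clockwise looking onto the panel), 36° first.

```bash
python3 -m crank '[{"dx":0,"dy":0,"dz":0,"rx":0,"ry":0,"rz":0.1,"fingers":-1},{"dx":0,"dy":0,"dz":0,"rx":0,"ry":0,"rz":0.2,"fingers":-1},{"dx":0,"dy":0,"dz":0,"rx":0,"ry":0,"rz":0.3,"fingers":-1},{"dx":0,"dy":0,"dz":0,"rx":0,"ry":0,"rz":0.4,"fingers":-1},{"dx":0,"dy":0,"dz":0,"rx":0,"ry":0,"rz":0.5,"fingers":-1},{"dx":0,"dy":0,"dz":0,"rx":0,"ry":0,"rz":0.6,"fingers":-1},{"dx":0,"dy":0,"dz":0,"rx":0,"ry":0,"rz":0.7,"fingers":-1},{"dx":0,"dy":0,"dz":0,"rx":0,"ry":0,"rz":0.8,"fingers":-1},{"dx":0,"dy":0,"dz":0,"rx":0,"ry":0,"rz":0.8,"fingers":-1},{"dx":0,"dy":0,"dz":0,"rx":0,"ry":0,"rz":0.8,"fingers":-1}]'
python3 k.py 19
```

```text
t: 24.48
eef_pos: [522.1, 105.5, 145.1]
eef_rot: [0.107, 0.837, 0.482, 0.236]
ft_force: [-1.0, -3.5, 2.1]
gripper_width: 0.181
d mm [ 0.7 -1.   1.7] share [ 0.007 -0.01   0.017] rot share [ 0.001  0.002 -0.798] deg [  0.    0.1 -35.9]
24.4833 [522.0697 105.4753 145.1156] w 0.18060493391883967 q [-0.0019  0.179  -0.385   2.3035  0.903   0.2547 -0.1548] F [-2.8172  1.8757 -2.5206] M [-0.2049 -0.9421 -0.066 ]
```

```bash
python3 -m crank '[{"dx":0,"dy":0,"dz":0,"rx":0,"ry":0,"rz":0.1,"fingers":-1},{"dx":0,"dy":0,"dz":0,"rx":0,"ry":0,"rz":0.2,"fingers":-1},{"dx":0,"dy":0,"dz":0,"rx":0,"ry":0,"rz":0.3,"fingers":-1},{"dx":0,"dy":0,"dz":0,"rx":0,"ry":0,"rz":0.4,"fingers":-1},{"dx":0,"dy":0,"dz":0,"rx":0,"ry":0,"rz":0.5,"fingers":-1},{"dx":0,"dy":0,"dz":0,"rx":0,"ry":0,"rz":0.6,"fingers":-1},{"dx":0,"dy":0,"dz":0,"rx":0,"ry":0,"rz":0.68,"fingers":-1},{"dx":0,"dy":0,"dz":0,"rx":0,"ry":0,"rz":0.71,"fingers":-1},{"dx":0,"dy":0,"dz":0,"rx":0,"ry":0,"rz":0.71,"fingers":-1}]'
python3 k.py 19
python3 -m crank '[{"dx":0,"dy":0,"dz":0,"rx":0,"ry":0,"rz":0.03,"fingers":-1},{"dx":0,"dy":0,"dz":0,"rx":0,"ry":0,"rz":0.06,"fingers":-1},{"dx":0,"dy":0,"dz":0,"rx":0,"ry":0,"rz":0.06,"fingers":-1},{"dx":0,"dy":0,"dz":0,"rx":0,"ry":0,"rz":0.06,"fingers":-1}]'
python3 k.py 19; python3 snap.py wrist w20; python3 snap.py top t20
```

```text
t: 25.23
eef_pos: [521.7, 105.1, 144.9]
eef_rot: [0.038, 0.938, 0.232, 0.256]
ft_force: [-1.6, -5.3, 2.3]
gripper_width: 0.18
d mm [ 0.6 -1.4  1.7] share [ 0.006 -0.014  0.017] rot share [ 0.001  0.002 -1.509] deg [  0.1   0.1 -67.9]
25.2333 [521.747  105.1236 144.8977] w 0.1795529960191125 q [-0.0837  0.1714 -0.2952  2.3081  0.8584  0.2406 -0.6731] F [-2.5285  4.4734 -3.0263] M [-0.7929 -0.854  -0.1642]
t: 25.57
eef_pos: [521.7, 105.2, 144.9]
eef_rot: [0.032, 0.942, 0.212, 0.257]
ft_force: [-2.8, -5.1, 3.1]
gripper_width: 0.179
d mm [ 0.5 -1.3  1.7] share [ 0.005 -0.013  0.017] rot share [ 0.001  0.002 -1.564] deg [  0.1   0.1 -70.4]
25.5667 [521.7063 105.1867 144.898 ] w 0.1791726243810133 q [-0.0899  0.1708 -0.2886  2.3086  0.8561  0.2396 -0.7149] F [-2.7993  4.0648 -4.2922] M [-0.8241 -0.8344 -0.6176]
25.5667 [521.7063 105.1867 144.898 ] [0.0323 0.9425 0.2116 0.2567] F [-2.7611 -5.0606  3.09  ] M [-1.268   0.386   0.0059] q [-0.0899  0.1708 -0.2886  2.3086  0.8561  0.2396 -0.7149] w 0.1791726243810133
25.6167 [521.6977 105.2009 144.8772] [0.0323 0.9425 0.2116 0.2567] F [-1.7068 -4.3397  2.6427] M [-1.2829  0.422  -0.0188] q [-0.0899  0.1709 -0.2886  2.3086  0.8561  0.2397 -0.7149] w 0.18440355253165544
```

View pics/w20.png

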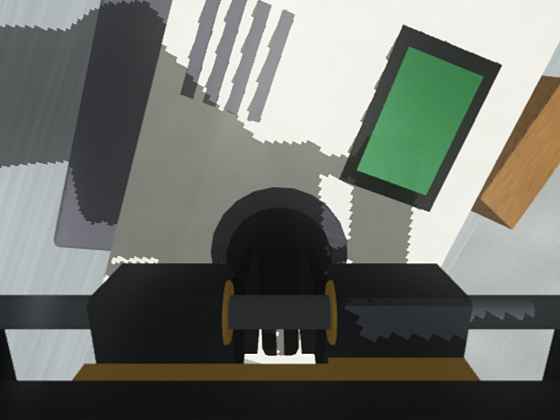

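The twist torque jumped from 0.16 (spring level) to 0.62 N·m at 70°, so the knob is on its stop. Let go.

```bash
python3 -m crank '[{"dx":0,"dy":0,"dz":0,"rx":0,"ry":0,"rz":0,"fingers":1},{"dx":0,"dy":0,"dz":0,"rx":0,"ry":0,"rz":0,"fingers":1},{"dx":0,"dy":0,"dz":0,"rx":0,"ry":0,"rz":0,"fingers":1},{"dx":0,"dy":0,"dz":0,"rx":0,"ry":0,"rz":0,"fingers":1},{"dx":0,"dy":0,"dz":0,"rx":0,"ry":0,"rz":0,"fingers":1},{"dx":0,"dy":0,"dz":0,"rx":0,"ry":0,"rz":0,"fingers":1},{"dx":0,"dy":0,"dz":0,"rx":0,"ry":0,"rz":0,"fingers":1},{"dx":0,"dy":0,"dz":0,"rx":0,"ry":0,"rz":0,"fingers":1},{"dx":0,"dy":0,"dz":0,"rx":0,"ry":0,"rz":0,"fingers":1},{"dx":0,"dy":0,"dz":0,"rx":0,"ry":0,"rz":0,"fingers":1},{"dx":0,"dy":0,"dz":0,"rx":0,"ry":0,"rz":0,"fingers":1},{"dx":0,"dy":0,"dz":0,"rx":0,"ry":0,"rz":0,"fingers":1},{"dx":0,"dy":0,"dz":0,"rx":0,"ry":0,"rz":0,"fingers":1},{"dx":0,"dy":0,"dz":0,"rx":0,"ry":0,"rz":0,"fingers":1},{"dx":0,"dy":0,"dz":0,"rx":0,"ry":0,"rz":0,"fingers":1},{"dx":0,"dy":0,"dz":0,"rx":0,"ry":0,"rz":0,"fingers":1},{"dx":0,"dy":0,"dz":0,"rx":0,"ry":0,"rz":0,"fingers":1},{"dx":0,"dy":0,"dz":0,"rx":0,"ry":0,"rz":0,"fingers":1}]'
python3 k.py 19; python3 snap.py wrist w21
```

```text
t: 27.17
eef_pos: [522.2, 106.5, 145.2]
eef_rot: [0.03, 0.943, 0.21, 0.257]
ft_force: [-0.2, 0.2, 1.2]
gripper_width: 0.996
d mm [-0.5 -0.3  1.7] share [-0.005 -0.003  0.017] rot share [ 0.001 -0.001 -1.57 ] deg [  0.   -0.1 -70.6]
27.1667 [522.156  106.525  145.2129] w 0.996158824554919 q [-0.0907  0.1711 -0.2889  2.3078  0.8542  0.2376 -0.7183] F [ 0.5071 -0.0764 -1.0709] M [ 0.1771 -0.4241 -0.0186]
27.1667 [522.156  106.525  145.2129] [0.0305 0.9427 0.2098 0.2575] F [-0.1674  0.2239  1.154 ] M [-0.0324  0.4579  0.0297] q [-0.0907  0.1711 -0.2889  2.3078  0.8542  0.2376 -0.7183] w 0.996158824554919
```

View pics/w21.png

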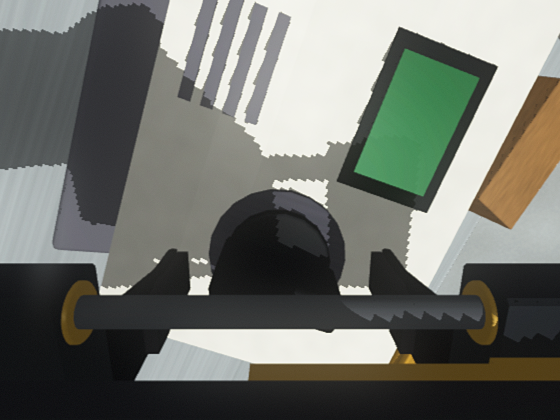

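The bar has swung back clear between the fingers. Retreat along the axis and check both.

```bash
python3 -m crank '[{"dx":0,"dy":0,"dz":-0.1,"rx":0,"ry":0,"rz":0,"fingers":1},{"dx":0,"dy":0,"dz":-0.3,"rx":0,"ry":0,"rz":0,"fingers":1},{"dx":0,"dy":0,"dz":-0.6,"rx":0,"ry":0,"rz":0,"fingers":1},{"dx":0,"dy":0,"dz":-0.9,"rx":0,"ry":0,"rz":0,"fingers":1},{"dx":0,"dy":0,"dz":-1,"rx":0,"ry":0,"rz":0,"fingers":1},{"dx":0,"dy":0,"dz":-1,"rx":0,"ry":0,"rz":0,"fingers":1}]'
python3 -m crank '[{"dx":-0.3,"dy":0,"dz":-0.3,"rx":0,"ry":0,"rz":0,"fingers":1},{"dx":-0.6,"dy":0,"dz":-0.6,"rx":0,"ry":0,"rz":0,"fingers":1},{"dx":-0.6,"dy":0,"dz":-0.9,"rx":0,"ry":0,"rz":0,"fingers":1},{"dx":-0.6,"dy":0,"dz":-0.9,"rx":0,"ry":0,"rz":0,"fingers":1},{"dx":-0.6,"dy":0,"dz":-0.9,"rx":0,"ry":0,"rz":0,"fingers":1}]'
python3 k.py 100; python3 snap.py wrist w22; python3 snap.py top t22; python3 snap.py side s22
python3 - <<'E'
from h import *
z=cv2.imread('pics/t22.png')[140:240,85:235]; a=cv2.resize(z,None,fx=5,fy=5,interpolation=cv2.INTER_CUBIC)
cv2.imwrite('pics/z22.png',a)
z=cv2.imread('pics/s22.png')[195:345,65:265]; cv2.imwrite('pics/z23.png',cv2.resize(z,None,fx=4,fy=4,interpolation=cv2.INTER_CUBIC))
E
```

```text
t: 27.72
eef_pos: [472.9, 101.6, 234.8]
eef_rot: [0.031, 0.942, 0.209, 0.26]
ft_force: [0.2, -0.1, 0.3]
gripper_width: 1.003
t: 28.13
eef_pos: [384.3, 74.1, 279.5]
eef_rot: [0.03, 0.943, 0.211, 0.257]
ft_force: [0.3, -0.5, -0.2]
gripper_width: 1.001
d mm [ 56.9   0.7 107.3] share [0.569 0.007 1.073] rot share [-0.002 -0.002 -1.567] deg [ -0.1  -0.1 -70.5]
28.1333 [384.2622  74.1492 279.5366] w 1.0012503671620259 q [-0.1061 -0.3319 -0.2314  2.3642  0.0801  0.5923  0.0411] F [-0.1069  0.4825  0.3001] M [ 0.1186 -0.4539 -0.0352]
28.1333 [384.2622  74.1492 279.5366] [0.03   0.9426 0.2111 0.2571] F [ 0.2506 -0.4672 -0.2307] M [-0.0988  0.4598  0.0115] q [-0.1061 -0.3319 -0.2314  2.3642  0.0801  0.5923  0.0411] w 1.0012503671620259
28.1833 [384.1511  73.7629 279.2442] [0.0304 0.9427 0.2108 0.2567] F [-0.3587 -0.5105  0.3771] M [-0.0889  0.4769  0.015 ] q [-0.1029 -0.3316 -0.2336  2.3644  0.0798  0.5924  0.0415] w 1.0021250652340994
28.2333 [384.0886  73.3815 279.0979] [0.0307 0.9429 0.2103 0.2565] F [-0.4292  0.597  -0.1082] M [-0.0893  0.4634  0.0048] q [-0.1007 -0.3315 -0.2348  2.3645  0.0795  0.5926  0.0416] w 0.9975433130457213
```

View pics/w22.png

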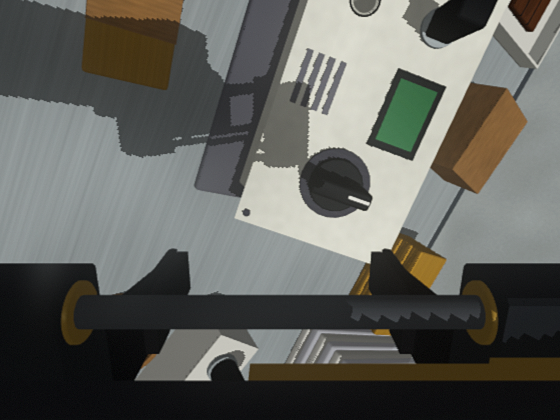

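View pics/z22.png

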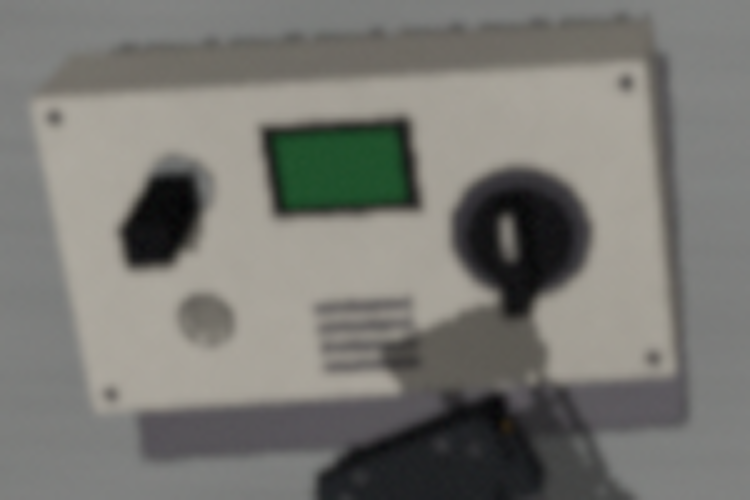

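View pics/z23.png

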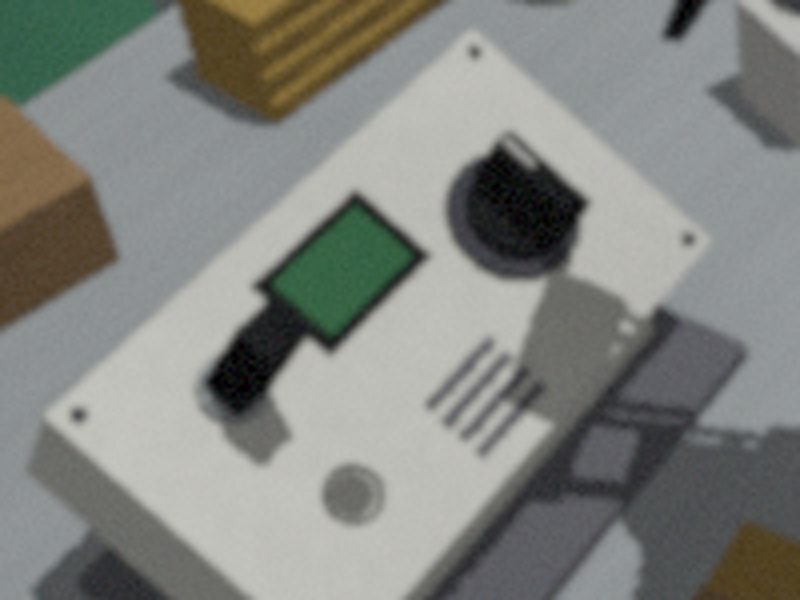

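Knob is back at rest, upright as at the start. Joint 2 sits at its lower bound (about -0.33), so move outward off it first.

```bash
python3 -m crank '[{"dx":0.15,"dy":0,"dz":0,"rx":0,"ry":0,"rz":0,"fingers":1},{"dx":0.3,"dy":0,"dz":0,"rx":0,"ry":0,"rz":0,"fingers":1},{"dx":0.5,"dy":0,"dz":0,"rx":0,"ry":0,"rz":0,"fingers":1},{"dx":0.7,"dy":0,"dz":0,"rx":0,"ry":0,"rz":0,"fingers":1},{"dx":0.7,"dy":0,"dz":0,"rx":0,"ry":0,"rz":0,"fingers":1}]'
python3 k.py 100
```

```text
t: 28.7
eef_pos: [442.0, 103.0, 314.7]
eef_rot: [0.03, 0.942, 0.209, 0.259]
ft_force: [0.7, -0.5, 0.0]
gripper_width: 1.002
d mm [-16.9  -1.2 107.4] share [-0.169 -0.012  1.074] rot share [ 0.003 -0.004 -1.571] deg [  0.1  -0.2 -70.7]
28.7 [442.0251 102.9701 314.7042] w 1.0016662733420114 q [-0.0791 -0.2297 -0.2868  2.2154  0.1201  0.6407 -0.0161] F [0.3645 0.7768 0.34  ] M [ 0.1417 -0.3965  0.0023]
```

```bash
python3 -m crank '[{"dx":0,"dy":-0.4,"dz":0,"rx":0,"ry":0,"rz":0.2,"fingers":1},{"dx":0,"dy":-0.8,"dz":0,"rx":0,"ry":0,"rz":0.4,"fingers":1},{"dx":0,"dy":-1,"dz":0,"rx":0,"ry":0,"rz":0.43,"fingers":1},{"dx":0,"dy":-1,"dz":0,"rx":0,"ry":0,"rz":0.43,"fingers":1},{"dx":0,"dy":-1,"dz":0,"rx":0,"ry":0,"rz":0.43,"fingers":1},{"dx":0,"dy":-1,"dz":0,"rx":0,"ry":0,"rz":0.43,"fingers":1}]'
python3 f.py; python3 snap.py wrist w23
python3 - <<'E'
from h import *
im=cv2.imread('pics/w23.png'); print(im.shape)
E
```

```text
t: 29.2
eef_pos: [400.2, 191.7, 295.2]
eef_rot: [-0.012, 0.965, 0.049, 0.258]
ft_force: [0.7, -0.8, -0.7]
gripper_width: 1.0
d mm [ 59.6 -72.9 184.2] share [ 0.596 -0.729  1.842] rot share [0.002 0.003 0.002] deg [0.1 0.1 0.1]
29.2 [400.2377 191.7165 295.2098] Ftool [0.1876 0.8782 0.9464] Mtool [-0.0535 -0.5039 -0.0197]
29.2 [400.2377 191.7165 295.2098] [-0.0119  0.9649  0.0489  0.2576] F [ 0.7194 -0.8115 -0.7252] M [-0.1065  0.4957 -0.0107] q [ 0.0071 -0.2189 -0.6278  2.2261  0.2188  0.6517 -0.682 ] w 1.000485744038929
(420, 560, 3)
```

View pics/w23.png

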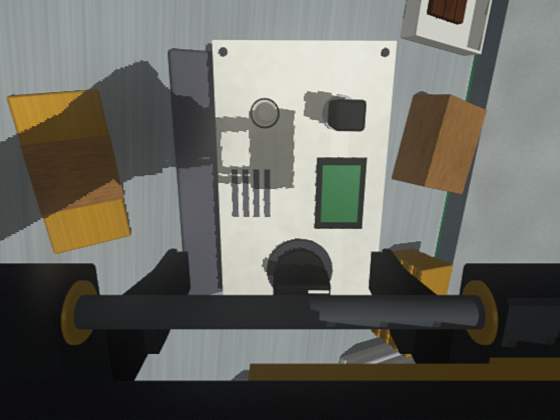

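```bash
python3 - <<'E'
from h import *
im=cv2.imread('pics/w23.png'); z=im[80:150,300:390]
cv2.imwrite('pics/z24.png',cv2.resize(np.clip(z*2.5,0,255).astype(np.uint8),None,fx=8,fy=8,interpolation=cv2.INTER_CUBIC))
E
```

```text
(no output)
```

View pics/z24.png

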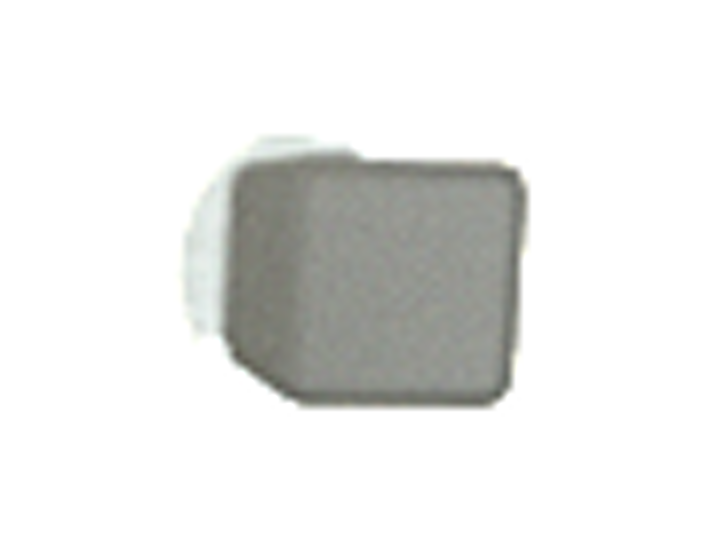

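```bash
python3 - <<'E'
from wt import *
un=lambda p:(300+(p[0]+.5)/8-.5,80+(p[1]+.5)/8-.5)
Z=206.7
fl=[at(*un(p),Z-6) for p in [(238,170),(226,340)]]; tl=[at(*un(p),Z-76) for p in [(312,162),(298,403)]]; tr=[at(*un(p),Z-76) for p in [(527,168),(512,403)]]
print(fl,tl,tr); print('lean x', (np.mean(tl,0)-np.mean(fl,0)), np.degrees(np.arctan2(np.mean(tl,0)[0]-np.mean(fl,0)[0],70)))
print('top centre',(np.mean(tl,0)+np.mean(tr,0))/2, 'collar left',at(*un((185,260)),Z-5)+[17,0,0])
w=at(264.5,113,Z); print('wide ring',w,'narrow expected',w+[74,0,0])
E
```

```text
[array([ 46.7709, -78.8969, 200.7   ]), array([ 46.1019, -59.3454, 200.7   ])] [array([ 44.556 , -79.3755, 130.7   ]), array([ 44.2388, -56.8904, 130.7   ])] [array([ 65.0832, -78.8451, 130.7   ]), array([ 65.0963, -56.9063, 130.7   ])]
lean x [ -2.039    0.9882 -70.    ] -1.6684930987162443
top centre [ 54.7436 -68.0043 130.7   ] collar left [ 57.9772 -68.5938 201.7   ]
wide ring [-14.8238 -67.5468 206.7   ] narrow expected [ 59.1762 -67.5468 206.7   ]
```

Residual lean is ~2°, within the hole play, with the collar on the panel centred 1.2 mm from the nominal axis. Final check on the bystanders.

```bash
python3 snap.py top t24; python3 snap.py side s24; python3 - <<'E'
from h import *
a=cv2.imread('pics/top0.png'); b=cv2.imread('pics/t24.png')
for n,(x0,y0,x1,y1) in dict(bar=(125,242,200,292),jar=(322,150,360,185),tape=(272,212,318,255),scraper=(380,145,418,255),thick=(278,170,312,205),knob=(170,165,210,208)).items():
    d=cv2.absdiff(a[y0:y1,x0:x1],b[y0:y1,x0:x1]).max(2); print(n,'frac changed',(d>40).mean().round(3))
E
```

```text
29.25 [400.626  191.1    295.3969] [-0.012   0.965   0.048   0.2577] F [1.049  0.2002 0.8974] M [-0.1247  0.4544 -0.0059] q [ 0.0065 -0.2189 -0.6256  2.2259  0.2188  0.6518 -0.6821] w 1.0004135051228633
29.3 [400.8289 190.9527 295.5966] [-0.0122  0.965   0.0475  0.2578] F [ 0.6417 -0.9792 -0.3442] M [-0.0826  0.4344 -0.0123] q [ 0.0059 -0.219  -0.6244  2.2257  0.2188  0.6518 -0.6825] w 0.9991635707821616
bar frac changed 0.609
jar frac changed 0.0
tape frac changed 0.0
scraper frac changed 0.046
thick frac changed 0.0
knob frac changed 0.0
```

View pics/t24.png

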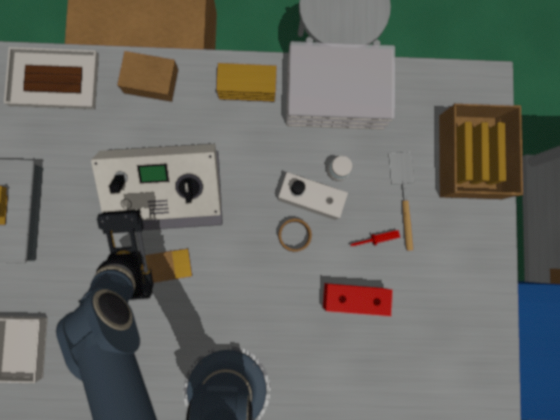

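View pics/s24.png

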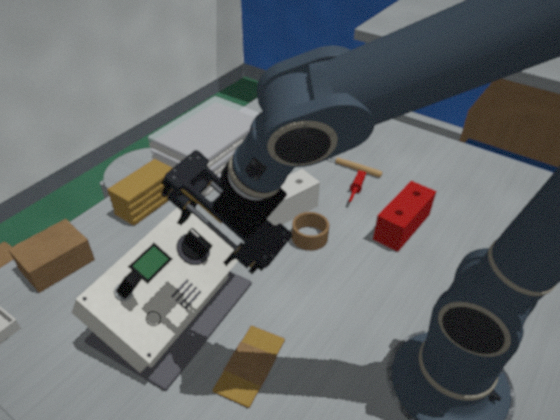

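Jar, tape, thick probe and knob are unchanged. The bar is hidden by the arm in the top view but sits where it was in the side view. The scraper hasn't moved: the 4.6 % change in its patch is the fallen red probe. Handing in.

```bash
python3 -c "
from station import arm
print(arm.close_job())"
```

```text
the job is handed in; nothing more can be done
None
```

The job is done and handed in at about 29 s, with one doubt: the seated probe leans slightly, so its collar may not be perfectly flat on the panel.

**Probe:** I moved the slim probe from the stand into the narrow well and pressed it home. The push force rose to about 25 N with no further travel, at the expected depth.

**Lean:** After release it leans about 2° downslope, with readings from 1.7° to 3.3°. I regripped and pressed it again, twice, and each time it leaned back. This is roughly the play of the 10 mm stem in the 12.5 mm well.

**Knob:** I turned it clockwise to about 70°. The torque jumped from 0.16 to 0.62 N·m, which shows it was at the stop. I then let go and it sprang back by itself. The last picture matches its starting position, and the gripper was clear of everything.

**Other checks:**
- **Bystanders:** The thick probe, jar, tape, scraper and bar are where they were. The bar could only be checked in the side view, because the arm hid it from above.
- **Red look-alike probe:** It stood balanced on its tip at the start and fell over within the first few seconds. The gripper did not appear to touch it, and I left it where it fell.
- **Joint 2:** While retreating from the knob it briefly read -0.332 against the stated limit of -0.33. I moved it off straight away, but I can't tell whether that counts as passing its range.

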